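Tap a reference standard onto the centre of a calibration slideway

ROBOT

A 7-joint arm with a two-finger parallel gripper is mounted at the origin on the work surface. World frame = base frame: x ahead of the robot, y to its left, z up, the work surface at z = 0. Lengths are in m, angles in degrees, forces in N, time in s.
With the tool pointing down it reaches from about 0.425 to 0.875 m from the base axis. Payload 4.7 kg.
Tool frame: the origin (TCP) lies at the very end of the fingers, on their centre line; the grasp point (between the pads) lies 19 mm behind it; z points along the fingers, y is the direction in which the jaws open and shut (so a half turn about z gives the same grasp; the last joint's range is limited). The gripper opens to 87 mm and grips with 3 to 60 N. Pads are 19 mm wide; open, the fingers measure 117 mm over their backs; the gripper's body (75 mm by 190 mm) begins 51 mm behind the grasp point.
Start: joints at [70.25, 18.392, -4.016, 83.108, 1.295, 78.541, -3.26], TCP at [0.228, -0.609, 0.223] pointing down, gripper open.
Joint ranges: [-163.93, 163.93], [-17.29, 119.83], [-79.2, 71.16], [3.27, 140.29], [-89.18, 269.18], [5.43, 117.66], [-154.24, 154.24]. Speed limits (degrees/s): [147.25, 147.25, 180, 180, 180, 180, 180].

INTERFACE

Orientations are given as [roll, pitch, yaw] about the fixed x, y, z axes, in that order (R = Rz(yaw) Ry(pitch) Rx(roll)).
In Python, from cell import * gives the robot as it stands.
- The arm moves only by the tool arm_command, never from a script. Its argument "targets" is a list that holds one entry, the list of rows, each a list of 7 numbers: the shift along the tool's x, y, z in m, then the turn, a rotation vector about the tool's x, y, z in degrees, then the gripper's target within -1 to 1 (shut at 1, half-way at 0, fully open at -1). In form: [[[tx, ty, tz, rx, ry, rz, claw], ...]]. A call has 1 to 10 rows; each row is the pose to reach, as a shift and turn from the pose commanded when the call began, along the tool's axes at that moment; what a row does not reach only later rows make up. A row lasts 1/10 s, in which the tool goes at most 50 mm and 8.59 degrees, less where a joint would pass 70% of its speed; a pose out of reach is approached as far as the arm can. A call with a gripper value outside its range is refused whole. The fingers move at their own pace and stop on an object; "newtons" is the grip in N (left out, the last holds). Time passes only in rows, so rows that repeat a pose let the fingers close. It gives the time, the measured TCP pose, the force and the opening at its end, in the units of the state.
- get_obs(): the state, without advancing time (a new reading comes with each control period).
- read_camera(name): name is "side" or "top"; returns a dict with "img" (480x640x3 uint8, red, green, blue), "z_map" (480x640 float32, m along the optical axis (not along the pixel's ray), 0 where there is no reading), "K" (3x3 intrinsics, pixels), "origin" and "attitude" of the camera in the world. Camera axes: x right, y down, z forward; pixel columns grow to the right and rows downward; lengths in m; the calibration is good to about 2 mm. A picture is of the moment at which its call begins.
- sign_off(): hands the job in, once; it reports no verdict.
Trained networks look in the newest picture that a camera, given by its name, has taken for a name from the list of things; names that differ only in an ending like _2 or _b are one class to them, and where a whole thing is asked for, a point or a joint stands for the part that bears it (a point fixed in the world has none). Each returns a list of dicts, best first, with "conf" (0 to 1); they miss things now and then, are a little off and sometimes report something else, mostly with a low value. They report only what shows in the picture. A call takes as long as a camera call. They do not tell look-alikes from the thing itself.
- search_frame(thing, camera): "position" ([column, row] in pixels, amid what is visible of it).
The state is a dict: "time_s": time; "qpos": joint angles; "joint_velocities": joint speeds; "effort": joint torques, N m; "tool_pos": TCP position; "tool_rot": TCP orientation; "force": force on the tool from outside, world axes, zero at the start; "wrist_torque": the same for the moment, N m; "grip_width": finger opening in m.
Only numpy, scipy, OpenCV 4.12 (cv2) and the standard library are available. Lean on these libraries where they do the work, as an engineer would, in place of code of your own. Each camera call takes 0.05 s, during which the arm holds its last target.

TASK

Take the cream reference block out of its black holder by its sides, set it flat on the blue bench mat and let go, then take it again by its two yellow ends and lower it into the long bay of the grey slideway and let go. From there only tap it along, one end at a time and never gripping it: from the bay end until its middle is about 10 mm past the bridge's red line, then from the other end until it is about 10 mm short of the line, then from the bay end again until it is centred under the bridge, each end face level with a pair of white ticks. Leave it lying there untouched, and do not bump the bridge or disturb the jar, the meter and the screwdriver.

Things in the scene. Friction and masses are not known exactly. Their poses are not given: they have to be found in the camera images.
- standard_center (a point): Centre of the loose reference standard (half-way up): a cream metal block 66 long (its x axis) x 50 wide (y) x 34 high (z), about 0.34 kg, either end alike, with a thin red line across the middle of its top. It starts lying in the holder, 10 mm above the bench, top up.
- standard: The same block; origin at the centre of its underside, axes as above (x along its 66 mm length).
- cap_a: Yellow 6 mm end plate (50 x 34) of the block, at its -x end; its outer face is one of the two ends 33 mm from the block's centre. Origin 30 mm from the block's centre along its length, at its underside.
- cap_b: The same at the block's +x end.
- slideway: Fixed grey trough along its y axis; origin on the bench under the mark. Channel 56 wide, floor 12 above the bench, from an end wall at y = -155 (long bay side) to one at y = +110. Fences and end walls 12 thick, tops 46 above the bench: finger room only at the block's ends (block centred at y = -90 in the bay). White ticks on the fences at y = -33 and +33. Mat between it and the robot is clear.
- mark (a point): The mark: point on the channel floor, 12 above the bench, under the bridge's red line; axes as the slideway's (y along the channel, +y away from the long bay). The block is centred when its centre is at y = 0 here.
- bridge: Fixed aluminium bridge over the channel at the mark: bar 18 wide along the channel, 108 across, underside 62 and top 74 above the bench, red line on top at y = 0, posts outside the fences. Origin and axes as the slideway's. The block passes beneath with 16 mm to spare.
- holder: Fixed black holder, on the left or right (a fixed blue parts tray, 110 x 90 x 30, is on the other side): base 92 (x) x 46 (y) x 10 high, with a 10 thick wall at each x end up to 44 above the bench. The block lies between the walls, length along x, 3 mm free at each end; its long sides overhang the base by about 2 mm and are free to grip. Origin under its centre.
- jar_center (a point): Bystander: centre of an amber jar with black lid, 52 across, 60 high, on the far left of the bench.
- meter_center (a point): Bystander: centre of a yellow hand meter 150 x 78 x 34 lying on the far right of the bench.
- driver_grip (a point): Bystander: handle of a screwdriver lying beyond the slideway; this point is on its handle.
There are look-alikes about, which are no part of the job. Of the things like the standard, leave any that is brown or purple; of the rest the smaller one is meant.

How it is judged:
By the outcome, as a careful person would: the job done as asked, in the order asked, and still so for the second after the job is handed in, with the robot touching nothing.
It also fails if it takes over 72 s, if anything falls off the work surface, if the arm or the gripper's body presses on something with over 40 N, if the wrist force passes 120 N, or if a joint passes its speed limit or range.

## Working session

There is one attempt and no reset: what is moved stays moved. The work goes in short steps, Python scripts to look and compute and a tool call to move; the robot and the scene stay as the last step left them, time stands still between calls to the robot, and variables do not carry over. Pictures are saved under pics/ and viewed, and the job is handed in when it is done.

Besides the shell and the picture viewer there is one more tool, called after "Emit:" as name(argument=value, ...), one argument or row to a line, values as JSON. arm_command: Moves the arm, as the interface text tells. Its arguments: {"type":"object","properties":{"targets":{"type":"array","items":{"type":"array","items":{"type":"array","items":{"type":"number"}}}},"newtons":{"type":"number"}},"required":["targets"]}

```bash
ls; mkdir -p pics; cat > h.py <<'E'
from cell import *
import numpy as np, cv2
def px2w(c,u,v,z=None):
    K=np.array(c["K"]);R=np.array(c["attitude"]);o=np.array(c["origin"])
    if R.shape!=(3,3): raise Exception(str(R))
    d=np.linalg.inv(K)@np.array([u,v,1.0])
    if z is None:
        return o+R@(d*c["z_map"][int(round(v)),int(round(u))])
    r=R@d
    return o+r*(z-o[2])/r[2]
def w2px(c,p):
    K=np.array(c["K"]);R=np.array(c["attitude"]);o=np.array(c["origin"])
    q=K@(R.T@(np.array(p)-o)); return q[:2]/q[2]
E
python3 - <<'E'
from cell import *
import cv2
for n in("top","side"):
    c=read_camera(n);cv2.imwrite(f"pics/{n}0.png",c["img"][:,:,::-1]);print(n,c["K"],c["origin"],c["attitude"])
    for t in["standard","standard_center","slideway","mark","bridge","holder","jar_center","meter_center","driver_grip","cap_a"]:
        print(t,[(d["position"],round(d["conf"],2)) for d in search_frame(t,n)])
print(get_obs())
E
```

```text
pics
top [[573.42479314   0.         320.53387725]
 [  0.         573.42479314 235.60348503]
 [  0.           0.           1.        ]] [ 0.31421647 -0.02639524  1.22603405] [-169.55788377    0.68241467  -90.33251399]
standard [([459.6, 268.1], 0.66), ([529.6, 274.4], 0.56)]
standard_center [([457.0, 269.6], 0.91), ([420.4, 326.4], 0.76), ([495.0, 339.4], 0.75), ([529.8, 273.6], 0.7)]
slideway [([316.5, 215.9], 0.84)]
mark [([318.4, 212.8], 0.86)]
bridge [([307.7, 212.5], 0.93)]
holder [([455.4, 285.0], 0.88), ([457.8, 270.1], 0.42)]
jar_center [([144.0, 170.4], 0.58), ([460.0, 267.7], 0.51)]
meter_center [([489.6, 158.7], 0.62), ([308.8, 212.5], 0.61), ([452.0, 281.7], 0.6)]
driver_grip [([336.6, 146.5], 0.58)]
cap_a [([486.5, 322.4], 0.77), ([448.5, 282.7], 0.63), ([526.9, 257.5], 0.61), ([527.9, 294.6], 0.59), ([466.0, 252.1], 0.55), ([435.0, 318.8], 0.51), ([501.2, 360.0], 0.42)]
side [[623.95227305   0.         323.1370673 ]
 [  0.         623.95227305 242.85619547]
 [  0.           0.           1.        ]] [ 0.32344187 -1.28665665  1.05327236] [-128.39487473    0.60114451   -9
[... 581 characters left out ...]
2.2], 0.44)]
{'time_s': 1.1, 'qpos': array([70.25033028, 18.39161024, -4.01733912, 83.10661741,  1.29452969,
       78.54126966, -3.25935864]), 'joint_velocities': array([ 0.08450083, -0.01807585, -0.0448815 , -0.00120157, -0.08993327,
        0.04213442,  0.00131983]), 'effort': array([ 1.16984378e-03, -4.91117585e+01, -4.02484853e-01, -3.12777400e+01,
       -6.37786486e-02,  3.37439321e-02,  2.64496316e-05]), 'tool_pos': array([ 0.22824315, -0.60863651,  0.22259844]), 'tool_rot': array([1.79994386e+02, 1.85557895e-03, 2.05601689e+01]), 'force': array([-0.35567581,  0.72398616, -0.43519478]), 'wrist_torque': array([-0.01022086, -0.02582922, -0.03039466]), 'grip_width': 0.08727914039750433}
```

View pics/top0.png

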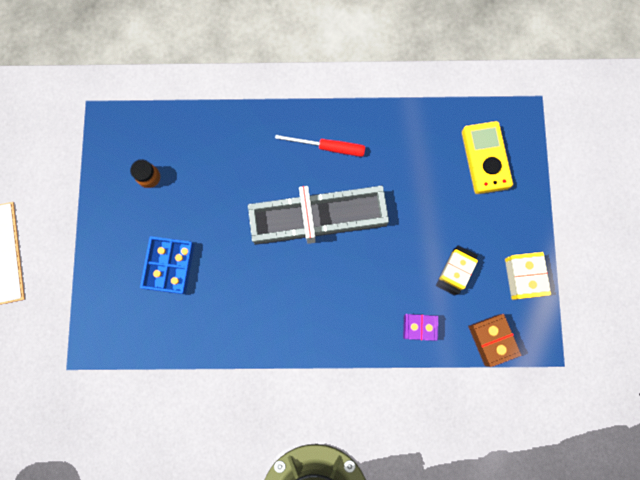

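View pics/side0.png

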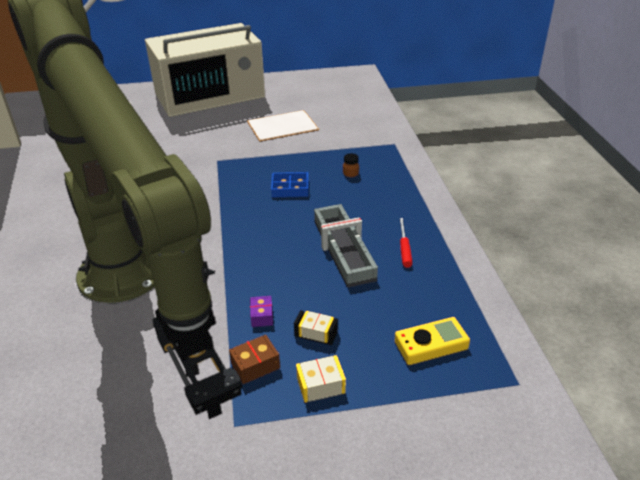

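```bash
cat >> h.py <<'E'
from scipy.spatial.transform import Rotation as Ro
_rc=read_camera
def cam(n):
    c=dict(_rc(n)); a=np.array(c["attitude"])
    if a.shape==(3,): c["attitude"]=Ro.from_euler('xyz',a,degrees=True).as_matrix()
    return c
def crop(c,name,x0,y0,x1,y1,s):
    cv2.imwrite(name,cv2.resize(c["img"][y0:y1,x0:x1,::-1],None,fx=s,fy=s,interpolation=cv2.INTER_CUBIC))
E
python3 - <<'E'
from h import *
c=cam("top"); np.save("top0.npy",c,allow_pickle=True)
crop(c,"pics/a.png",235,175,400,250,4.8); crop(c,"pics/b.png",420,230,500,310,7)
s=cam("side"); np.save("side0.npy",s,allow_pickle=True)
crop(s,"pics/c.png",290,190,390,290,6); crop(s,"pics/d.png",280,295,350,355,8)
for n,u,v in[("bench",250,330),("blk",459,269),("fence",256,235),("fenceR",384,205)]: print(n,px2w(c,u,v))
for n,u,v in[("bench",250,250),("blk",317,325)]: print(n,px2w(s,u,v))
E
```

```text
bench [ 0.33862775  0.13723023 -0.00069174]
blk [ 0.45924796 -0.29879984  0.04715847]
fence [0.53414981 0.12165372 0.04600855]
fenceR [ 0.59625891 -0.1478843   0.04654969]
bench [3.32731962e-01 3.03885848e-02 2.30682911e-04]
blk [ 0.46031203 -0.31767467  0.04412942]
```

View pics/a.png

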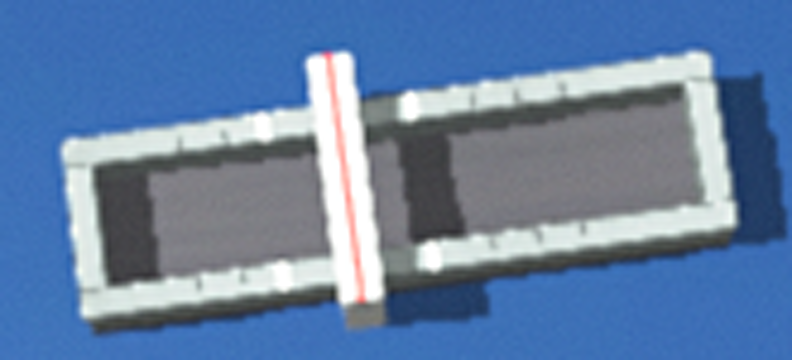

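View pics/b.png

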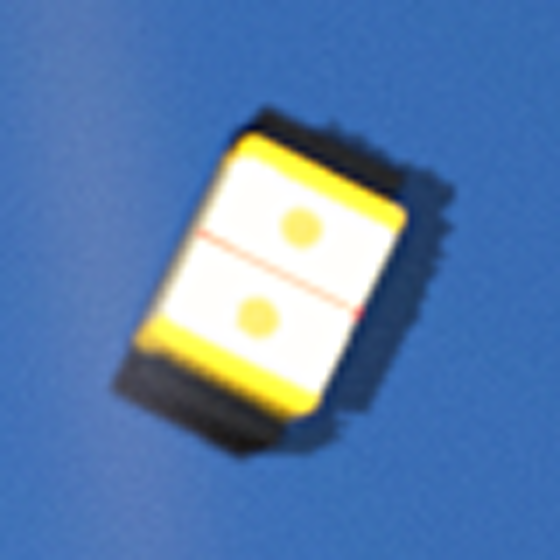

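View pics/c.png

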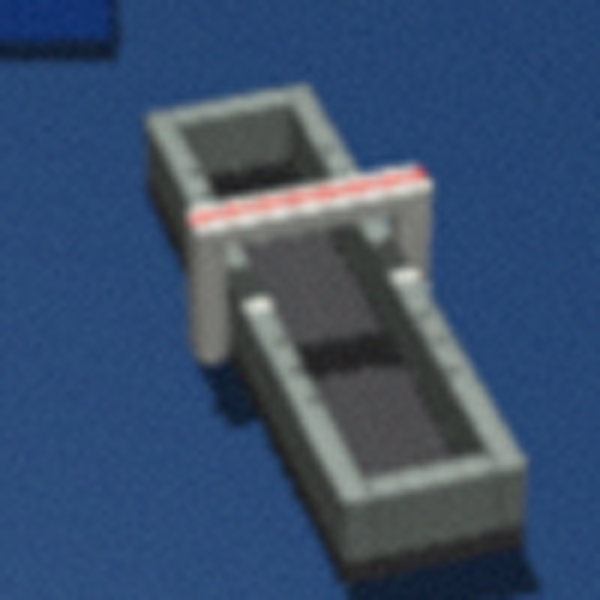

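View pics/d.png

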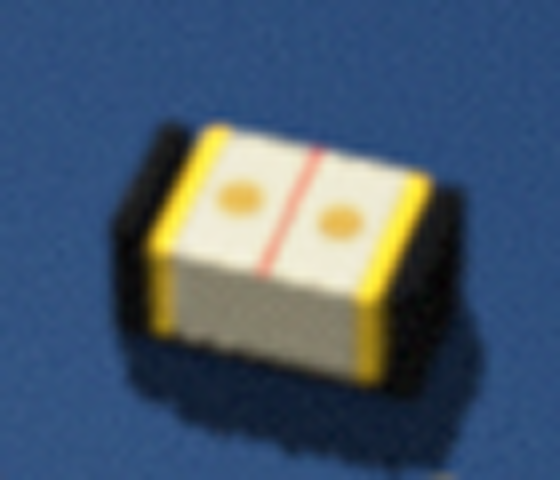

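```bash
cat >> h.py <<'E'
from scipy.optimize import least_squares
def fit(c,pix,pts):
    """pix Nx2 , pts Nx3 local (x,y,z)-> x,y,yaw in world"""
    pix=np.array(pix,float);pts=np.array(pts,float)
    def P(p):
        a=np.radians(p[2]);q=pts.copy()
        q[:,0]=p[0]+np.cos(a)*pts[:,0]-np.sin(a)*pts[:,1]
        q[:,1]=p[1]+np.sin(a)*pts[:,0]+np.cos(a)*pts[:,1]
        return q
    f=lambda p:(np.array([w2px(c,x) for x in P(p)])-pix).ravel()
    best=min((least_squares(f,[0.5,0,a]) for a in(-150,-60,0,60,150)),key=lambda r:r.cost)
    return best.x,best.fun.reshape(-1,2)
def un(p,x0,y0,s): return [[x/s+x0-.5+.5/s,y/s+y0-.5+.5/s] for x,y in p]
E
python3 - <<'E'
from h import *
np.set_printoptions(precision=4,suppress=True)
c=np.load("top0.npy",allow_pickle=True).item();s=np.load("side0.npy",allow_pickle=True).item()
B=[(.033,.025,.044),(.033,-.025,.044),(-.033,-.025,.044),(-.033,.025,.044)]
print("blk top",*fit(c,un([(238,132),(408,212),(308,418),(140,348)],420,230,7),B))
print("blk side",*fit(s,un([(430,175),(375,298),(150,245),(212,125)],280,295,8),[B[i] for i in (0,1,2,3)]))
S=[(.040,.122,.046),(.040,-.167,.046),(-.040,-.167,.046),(-.040,.122,.046)]
T=[(.054,0,.074),(-.054,0,.074)]
K=[(.034,-.033,.046),(.034,.033,.046),(-.034,-.033,.046),(-.034,.033,.046)]
print("sl top",*fit(c,un([(63,144),(712,52),(737,210),(82,298),(330,55),(362,302),(409,105),(264,125),(431,256),(284,275)],235,175,4.8),S+T+K))
print("sl side",*fit(s,un([(308,88),(525,462),(345,500),(148,115),(425,175),(192,217),(404,275),(258,303)],290,190,6),S+T+[K[0],K[2]]))
E
```

```text
blk top [  0.4593  -0.2988 -26.4663] [[ 0.4143  1.3182]
 [-1.7121  0.3446]
 [-0.1994 -0.4789]
 [ 1.4953 -1.1349]]
blk side [  0.4602  -0.3042 -28.0251] [[ 0.0467  0.0344]
 [-0.0145  0.0369]
 [ 0.0678 -0.0257]
 [-0.1018 -0.0488]]
sl top [0.5791 0.0146 7.6291] [[-0.2849 -1.3042]
 [-0.563  -0.8526]
 [ 0.2505  2.7179]
 [ 0.1689  3.4442]
 [-0.2744 -0.5269]
 [ 0.0887 -1.3527]
 [ 0.4983 -0.5135]
 [-0.1505 -0.3982]
 [ 0.4013 -0.8226]
 [-0.1436 -0.432 ]]
sl side [0.5774 0.0116 7.4001] [[ 0.124  -1.0171]
 [ 0.3308  0.1709]
 [-0.3168  0.2598]
 [-0.4082 -0.5389]
 [ 0.0382 -0.1041]
 [-0.0872  0.304 ]
 [ 0.2884  0.2208]
 [ 0.017   0.3839]]
```

```bash
cat >> h.py <<'E'
def loc(p,pts):
    a=np.radians(p[2]);q=np.array(pts,float).copy();L=np.array(pts,float)
    q[:,0]=p[0]+np.cos(a)*L[:,0]-np.sin(a)*L[:,1];q[:,1]=p[1]+np.sin(a)*L[:,0]+np.cos(a)*L[:,1];return q
def overlay(c,name,box,s,items):
    x0,y0,x1,y1=box
    im=cv2.resize(c["img"][y0:y1,x0:x1,::-1],None,fx=s,fy=s,interpolation=cv2.INTER_CUBIC)
    for p,pts in items:
        q=np.array([w2px(c,x) for x in loc(p,pts)]);q=((q-[x0,y0]+.5)*s-.5)
        cv2.polylines(im,[np.round(q*16).astype(np.int32)],False,(0,200,0),1,cv2.LINE_AA,4)
    cv2.imwrite(name,im)
def rect(x0,x1,y0,y1,z): return [(x0,y0,z),(x1,y0,z),(x1,y1,z),(x0,y1,z),(x0,y0,z)]
SL=[rect(-.04,.04,-.167,.122,.046),rect(-.028,.028,-.155,.110,.046),rect(-.054,.054,-.009,.009,.074),[(-.054,0,.074),(.054,0,.074)],[(-.04,-.033,.046),(.04,-.033,.046)],[(-.04,.033,.046),(.04,.033,.046)]]
def BL(z): return [rect(-.033,.033,-.025,.025,z),[(0,-.025,z),(0,.025,z)]]
E
python3 - <<'E'
from h import *
np.set_printoptions(precision=4,suppress=True)
c=np.load("top0.npy",allow_pickle=True).item();s=np.load("side0.npy",allow_pickle=True).item()
K=[(.034,-.033,.046),(.034,.033,.046),(-.034,-.033,.046),(-.034,.033,.046)]
p,r=fit(c,un([(63,144),(712,52),(737,223),(83,315),(330,55),(362,302),(409,105),(264,125),(431,256),(284,275)],235,175,4.8),[(.040,.122,.046),(.040,-.167,.046),(-.040,-.167,.046),(-.040,.122,.046),(.054,0,.074),(-.054,0,.074)]+K)
print(p,abs(r).max())
overlay(c,"pics/ov_a.png",(235,175,400,250),4.8,[(p,x) for x in SL])
b=[*px2w(c,459.36,268.5,.044)[:2],-28.0];print(b)
overlay(c,"pics/ov_b.png",(420,230,500,310),7,[(b,x) for x in BL(.044)])
overlay(s,"pics/ov_c.png",(290,190,390,290),6,[((.5774,.0116,7.4),x) for x in SL])
E
```

```text
[0.5778 0.0145 7.6458] 0.7014765479266885
[np.float64(0.4606711667038576), np.float64(-0.3003235851892424), -28.0]
```

View pics/ov_a.png

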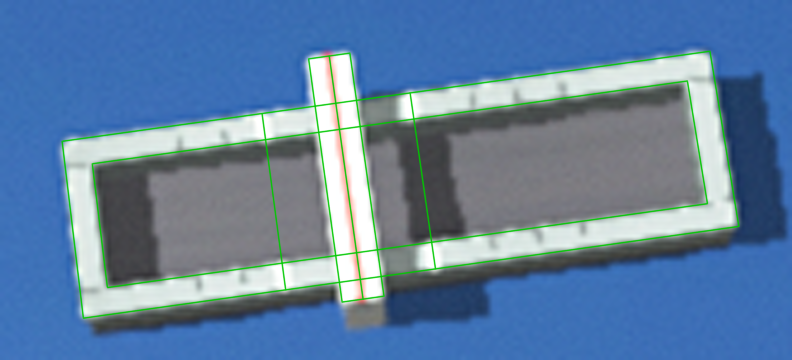

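View pics/ov_b.png

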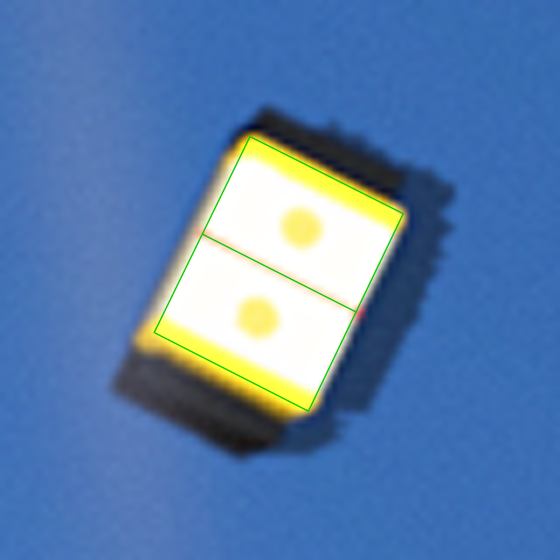

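View pics/ov_c.png

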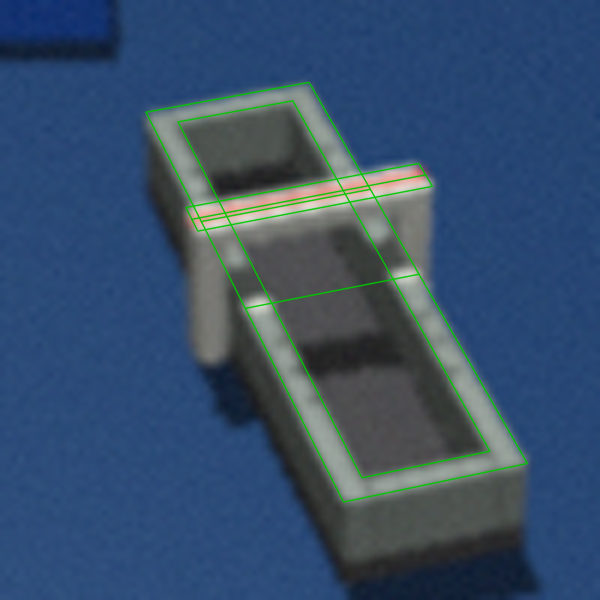

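```bash
cat >> h.py <<'E'
def go(x,y,z,psi):
    o=get_obs();R=Ro.from_euler('xyz',o["tool_rot"],degrees=True)
    d=np.array([x,y,z])-o["tool_pos"]
    T=Ro.from_euler('xyz',[180,0,psi],degrees=True)
    print("t",o["time_s"],"pos",np.round(o["tool_pos"],4),"rot",np.round(o["tool_rot"],2),"F",np.round(o["force"],1),"w",round(o["grip_width"],4))
    print("shift",np.round(R.inv().apply(d),4),"rv",np.round((R.inv()*T).as_rotvec(degrees=True),2))
def sw(xl,yl,p=(.5776,.0130,7.5)): return loc(p,[(xl,yl,0)])[0][:2]
E
python3 - <<'E'
from h import *
c=np.load("top0.npy",allow_pickle=True).item()
for u,v in[(528,275),(495,340),(421,327),(490,157),(145,170)]: print(np.round(px2w(c,u,v),3))
go(.4604,-.3022,.10,-28)
print(sw(-.125,-.09),sw(0,-.09))
E
```

```text
[ 0.446 -0.441  0.043]
[ 0.315 -0.363  0.05 ]
[ 0.342 -0.218  0.037]
[ 0.7   -0.377  0.046]
[0.672 0.356 0.064]
t 1.2 pos [ 0.2282 -0.6086  0.2226] rot [179.99   0.    20.56] F [-0.6  0.3  0.3] w 0.0866
shift [ 0.325  -0.2054  0.1226] rv [ 1.000e-02 -0.000e+00  4.856e+01]
[ 0.46541675 -0.09254581] [ 0.58934736 -0.07623004]
```

Emit:
arm_command(
  targets=[
    [[0.325,-0.205,0.05,0,0,48.5,-1],[0.325,-0.205,0.05,0,0,48.5,-1],[0.325,-0.205,0.05,0,0,48.5,-1],[0.325,-0.205,0.05,0,0,48.5,-1],[0.325,-0.205,0.05,0,0,48.5,-1],[0.325,-0.205,0.05,0,0,48.5,-1],[0.325,-0.205,0.05,0,0,48.5,-1],[0.325,-0.205,0.05,0,0,48.5,-1],[0.325,-0.205,0.122,0,0,48.5,-1],[0.325,-0.205,0.122,0,0,48.5,-1]],
  ],
)

```text
time_s: 2.2
tool_pos: [0.4604, -0.2996, 0.0978]
tool_rot: [-180.0, 0.2, -27.7]
force: [-0.9, -0.1, -1.0]
grip_width: 0.0867
```

```bash
python3 - <<'E'
from h import *
go(.4604,-.3022,.016,-28)
s=cam("side");crop(s,"pics/e.png",240,240,390,370,5);c=cam("top");crop(c,"pics/e2.png",400,200,520,320,5)
E
```

```text
t 2.2 pos [ 0.4604 -0.2996  0.0978] rot [-179.97    0.18  -27.68] F [-0.9 -0.1 -1. ] w 0.0867
shift [0.0015 0.0024 0.0818] rv [-0.03  0.18  0.32]
```

View pics/e.png

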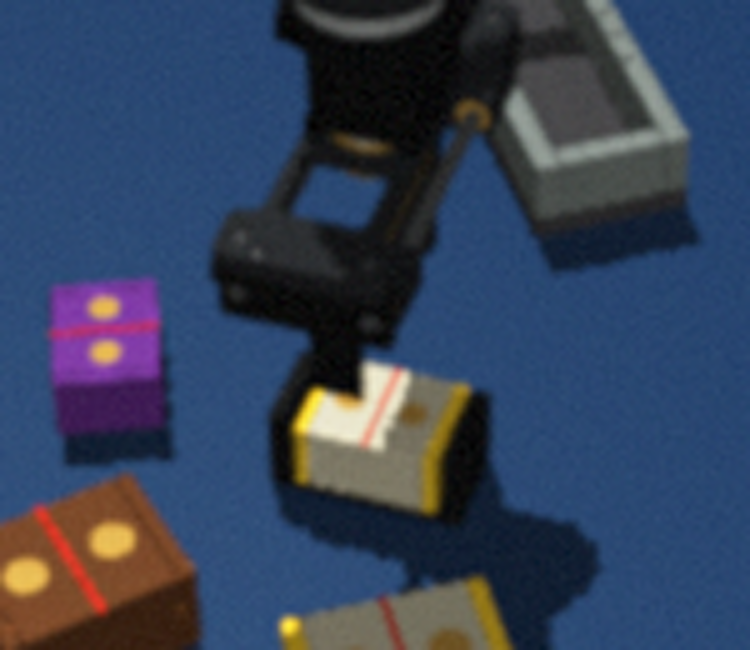

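View pics/e2.png

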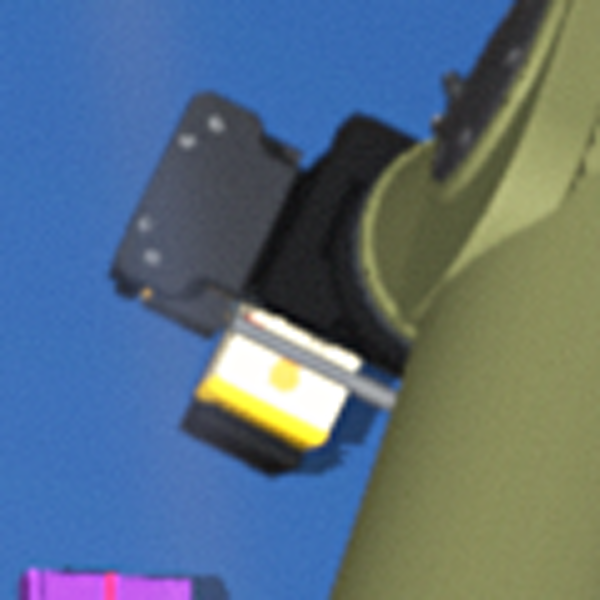

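Emit:
arm_command(
  targets=[
    [[0,0,0.03,0,0,0,-1],[0,0,0.055,0,0,0,-1],[0,0,0.075,0,0,0,-1],[0,0,0.0845,0,0,0,-1],[0,0,0.0845,0,0,0,-1],[0,0,0.0845,0,0,0,0.6],[0,0,0.0845,0,0,0,0.6],[0,0,0.0845,0,0,0,0.6],[0,0,0.0845,0,0,0,0.6],[0,0,0.0845,0,0,0,0.6]],
  ],
  newtons=25,
)

```text
time_s: 3.3
tool_pos: [0.4607, -0.3027, 0.0164]
tool_rot: [180.0, -0.0, -27.9]
force: [-0.3, 0.7, 0.7]
grip_width: 0.055
```

```bash
python3 - <<'E'
from h import *
go(.4604,-.3022,.1,-28)
s=cam("side");crop(s,"pics/f.png",240,240,390,370,5)
E
```

```text
t 3.3 pos [ 0.4607 -0.3027  0.0164] rot [ 1.7999e+02 -4.0000e-02 -2.7940e+01] F [-0.3  0.7  0.7] w 0.055
shift [-0.0005 -0.0003 -0.0836] rv [ 0.01 -0.04  0.06]
```

View pics/f.png

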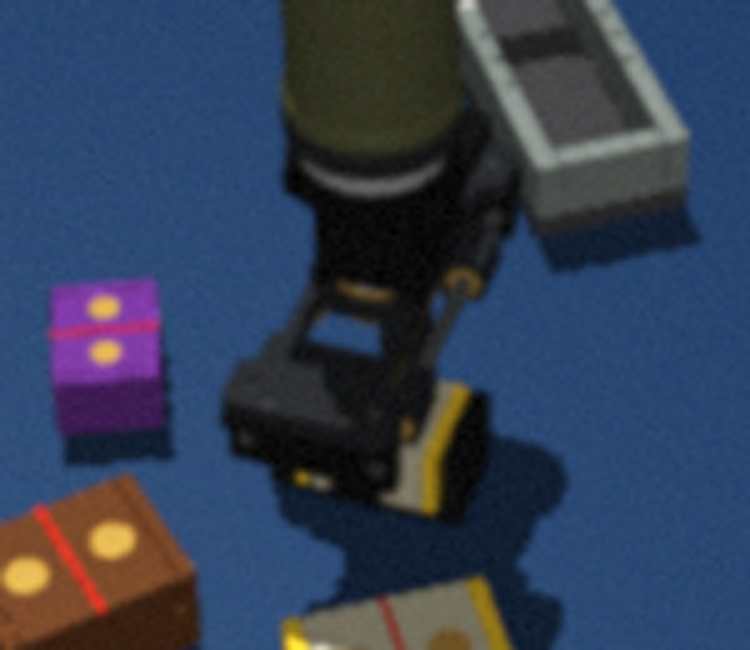

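Emit:
arm_command(
  targets=[
    [[0,0,0,0,0,0,0.6],[0,0,0,0,0,0,0.6],[0,0,0,0,0,0,0.6],[0,0,0,0,0,0,0.6],[0,0,0,0,0,0,0.6]],
  ],
)

```text
time_s: 3.85
tool_pos: [0.4606, -0.3026, 0.0163]
tool_rot: [180.0, -0.0, -27.9]
force: [-0.9, 0.3, 4.4]
grip_width: 0.0497
```

Emit:
arm_command(
  targets=[
    [[0,0,-0.005,0,0,0,0.6],[0,0,-0.015,0,0,0,0.6],[0,0,-0.03,0,0,0,0.6],[0,0,-0.05,0,0,0,0.6],[0,0,-0.07,0,0,0,0.6],[0,0,-0.085,0,0,0,0.6],[0,0,-0.09,0,0,0,0.6],[0,0,-0.09,0,0,0,0.6]],
  ],
)

```text
time_s: 4.65
tool_pos: [0.461, -0.3029, 0.1071]
tool_rot: [180.0, -0.1, -27.9]
force: [-0.3, 0.2, -2.6]
grip_width: 0.0497
```

```bash
python3 - <<'E'
from h import *
x,y=sw(-.125,-.09)
go(x,y,.106,-82.5)
s=cam("side");crop(s,"pics/g.png",220,200,390,370,4)
E
```

```text
t 4.65 pos [ 0.461  -0.3029  0.1071] rot [ 1.7998e+02 -1.1000e-01 -2.7940e+01] F [-0.3  0.2 -2.6] w 0.0497
shift [-0.0947 -0.1879  0.0008] rv [-3.000e-02 -1.100e-01  5.456e+01]
```

View pics/g.png

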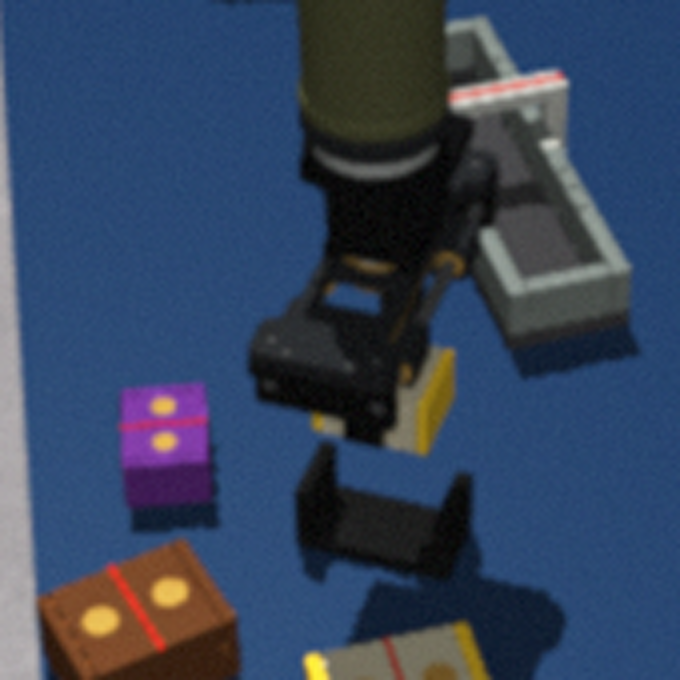

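Emit:
arm_command(
  targets=[
    [[-0.01,-0.02,0,0,0,6,0.6],[-0.022,-0.044,0,0,0,12.5,0.6],[-0.034,-0.068,0,0,0,19.5,0.6],[-0.047,-0.094,0,0,0,27,0.6],[-0.06,-0.12,0,0,0,34.5,0.6],[-0.073,-0.145,0,0,0,42,0.6],[-0.085,-0.168,0,0,0,49,0.6],[-0.0945,-0.188,0,0,0,54.5,0.6],[-0.0945,-0.188,0.04,0,0,54.5,0.6],[-0.0945,-0.188,0.07,0,0,54.5,0.6]],
  ],
)

```text
time_s: 5.7
tool_pos: [0.4616, -0.1166, 0.0728]
tool_rot: [178.7, 1.3, -75.9]
force: [-0.1, 0.9, -3.9]
grip_width: 0.0502
```

```bash
python3 - <<'E'
from h import *
x,y=sw(-.125,-.09)
go(x,y,.006,-82.5)
E
```

```text
t 5.7 pos [ 0.4616 -0.1166  0.0728] rot [178.74   1.32 -75.87] F [-0.1  0.9 -3.9] w 0.0502
shift [-0.0209 -0.0111  0.0671] rv [1.34 1.25 6.65]
```

Emit:
arm_command(
  targets=[
    [[0,0,0,0,0,0,0.6],[0,0,0,0,0,0,0.6]],
  ],
)

```text
time_s: 5.9
tool_pos: [0.4613, -0.1153, 0.0728]
tool_rot: [178.6, 1.3, -75.5]
force: [0.5, 0.0, -2.1]
grip_width: 0.0496
```

```bash
python3 - <<'E'
from h import *
x,y=sw(-.125,-.09)
go(x,y,.006,-82.5)
E
```

```text
t 5.9 pos [ 0.4613 -0.1153  0.0728] rot [178.63   1.34 -75.54] F [ 0.5  0.  -2.1] w 0.0496
shift [-0.0194 -0.0112  0.067 ] rv [1.45 1.25 6.97]
```

```bash
python3 - <<'E'
from h import *
print(get_obs()["qpos"])
E
```

```text
[ -10.39874071    6.28116176   22.9315721   116.48067111   -3.49973219
   59.60373603 -151.25841968]
```

```bash
python3 - <<'E'
from h import *
x,y=sw(-.125,-.09)
go(x,y,.0065,-68)
E
```

```text
t 5.9 pos [ 0.4613 -0.1153  0.0728] rot [178.63   1.34 -75.54] F [ 0.5  0.  -2.1] w 0.0496
shift [-0.0194 -0.0112  0.0665] rv [ 1.28  1.43 -7.53]
```

Emit:
arm_command(
  targets=[
    [[-0.01,-0.006,0,0.7,0.7,-4,0.6],[-0.0195,-0.011,0,1.28,1.43,-7.5,0.6],[-0.0195,-0.011,0,1.28,1.43,-7.5,0.6],[-0.0195,-0.011,0,1.28,1.43,-7.5,0.6]],
  ],
)

```text
time_s: 6.3
tool_pos: [0.4675, -0.0958, 0.074]
tool_rot: [-179.9, -0.0, -68.3]
force: [-0.2, 0.1, -1.6]
grip_width: 0.0501
```

```bash
python3 - <<'E'
from h import *
x,y=sw(-.125,-.09)
go(x,y,.0065,-68)
E
```

```text
t 6.3 pos [ 0.4675 -0.0958  0.074 ] rot [-1.7986e+02 -4.0000e-02 -6.8340e+01] F [-0.2  0.1 -1.6] w 0.0501
shift [-0.0039  0.0009  0.0675] rv [-0.14 -0.04 -0.34]
```

Emit:
arm_command(
  targets=[
    [[0,0,0.02,0,0,0,0.6],[0,0,0.04,0,0,0,0.6],[0,0,0.055,0,0,0,0.6],[0,0,0.062,0,0,0,0.6],[0,0,0.065,0,0,0,0.6],[0,0,0.067,0,0,0,0.6],[0,0,0.067,0,0,0,0.6],[0,0,0.067,0,0,0,0.6]],
  ],
)

```text
time_s: 7.1
tool_pos: [0.4684, -0.095, 0.0073]
tool_rot: [-179.8, -0.1, -68.2]
force: [-0.1, 0.4, -3.0]
grip_width: 0.0495
```

```bash
python3 - <<'E'
from h import *
go(.467,-.0925,.0065,-68)
s=cam("side");crop(s,"pics/i.png",200,180,370,330,4)
E
```

```text
t 7.1 pos [ 0.4684 -0.095   0.0073] rot [-1.7982e+02 -6.0000e-02 -6.8250e+01] F [-0.1  0.4 -3. ] w 0.0495
shift [-0.0028  0.0003  0.0008] rv [-0.18 -0.06 -0.25]
```

View pics/i.png

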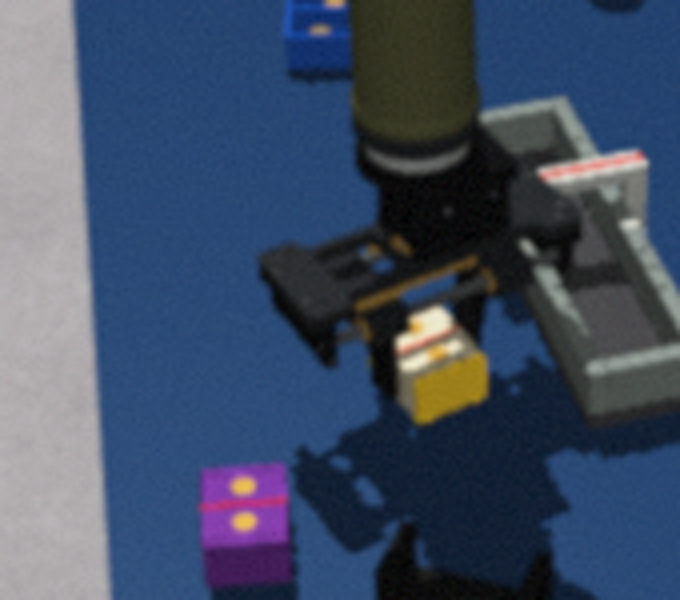

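Emit:
arm_command(
  targets=[
    [[0,0,0.0005,0.2,0,0,0.6],[0,0,0.001,0.2,0,0,0.6],[0,0,0.0015,0.2,0,0,0.6],[0,0,0.0015,0.2,0,0,0.6]],
  ],
)

```text
time_s: 7.55
tool_pos: [0.4682, -0.0949, 0.0063]
tool_rot: [-179.7, -0.0, -68.2]
force: [-2.7, 0.7, 8.2]
grip_width: 0.0499
```

Emit:
arm_command(
  targets=[
    [[0,0,-0.0005,0,0,0,-0.6],[0,0,-0.0005,0,0,0,-0.6],[0,0,-0.0005,0,0,0,-0.6],[0,0,-0.0005,0,0,0,-0.6],[0,0,-0.015,0,0,0,-0.6],[0,0,-0.04,0,0,0,-1],[0,0,-0.08,0,0,0,-1],[0,0,-0.12,0,0,0,-1],[0,0,-0.12,0,0,0,-1],[0,0,-0.12,0,0,0,-1]],
  ],
)

```text
time_s: 8.55
tool_pos: [0.4678, -0.0951, 0.126]
tool_rot: [-179.6, -0.1, -68.2]
force: [-0.6, 0.5, -1.1]
grip_width: 0.0867
```

```bash
python3 - <<'E'
from h import *
go(.467,-.0925,.0065,18)
s=cam("side");crop(s,"pics/j.png",200,180,370,330,4.5);np.save("side1.npy",s,allow_pickle=True)
c=cam("top");crop(c,"pics/j2.png",250,180,400,300,5);np.save("top1.npy",c,allow_pickle=True)
E
```

```text
t 8.55 pos [ 0.4678 -0.0951  0.126 ] rot [-1.7955e+02 -6.0000e-02 -6.8250e+01] F [-0.6  0.5 -1.1] w 0.0867
shift [-0.0029  0.0007  0.1195] rv [ -0.31  -0.39 -86.25]
```

View pics/j.png

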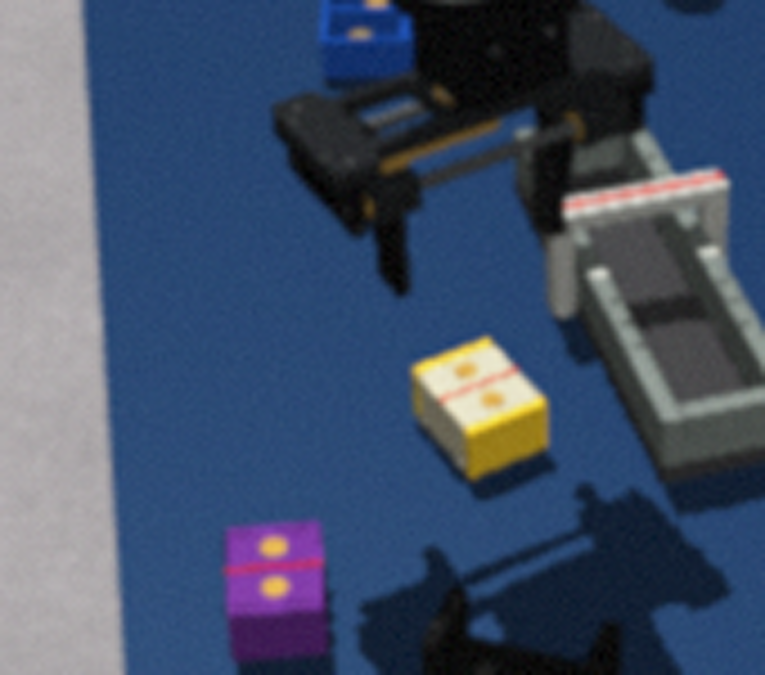

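View pics/j2.png

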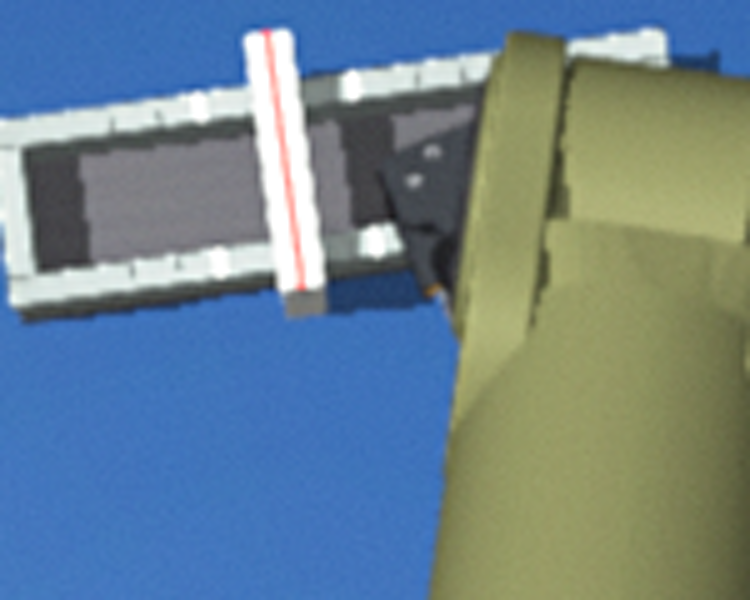

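```bash
python3 - <<'E'
from h import *
np.set_printoptions(precision=4,suppress=True)
s=np.load("side1.npy",allow_pickle=True).item()
p,r=fit(s,un([(548,402),(467,437),(413,370),(490,337),(474,480),(547,444)],200,180,4.5),[(.033,.025,.034),(.033,-.025,.034),(-.033,-.025,.034),(-.033,.025,.034),(.033,-.025,0),(.033,.025,0)])
print(p,r)
overlay(s,"pics/ov_j.png",(270,240,340,300),10,[(p,x) for x in BL(.034)+BL(0)[:1]])
d=p[:2]-np.array([.4682,-.0949]);a=np.radians(-68.2)
print("along x",d@[np.cos(a),np.sin(a)],"along y",d@[-np.sin(a),np.cos(a)])
E
```

```text
[  0.4674  -0.0977 -68.1349] [[ 0.029   0.0452]
 [ 0.6894 -0.7021]
 [-0.2992 -0.4318]
 [-0.3881  0.249 ]
 [-0.4655 -0.0485]
 [ 0.415   0.8851]]
along x 0.0023003874494802136 along y -0.0018204485233414868
```

View pics/ov_j.png

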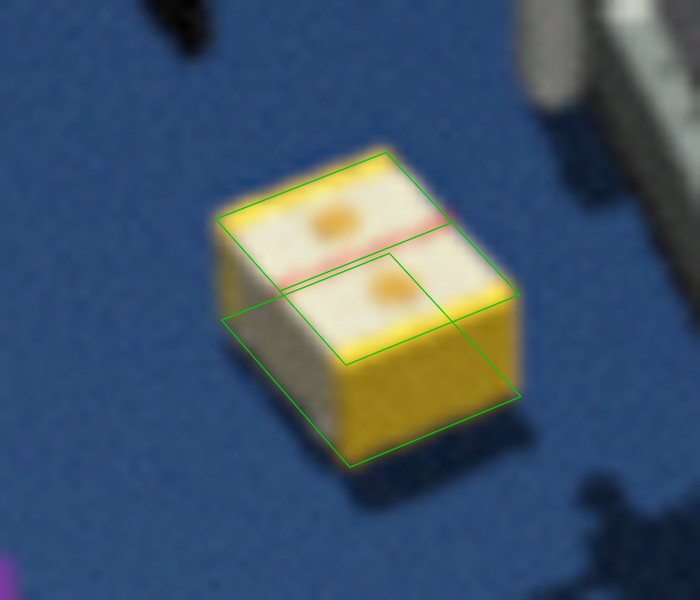

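```bash
python3 - <<'E'
from h import *
go(.468,-.095,.06,21.8)
E
```

```text
t 8.65 pos [ 0.4662 -0.095   0.124 ] rot [-1.7978e+02  2.0000e-02 -6.8250e+01] F [-0.2 -0.4 -0.5] w 0.0872
shift [ 0.0007 -0.0014  0.064 ] rv [ -0.19  -0.15 -90.05]
```

Emit:
arm_command(
  targets=[
    [[0,-0.001,0.0,0,0,-45,-1],[0,-0.001,0.0,0,0,-45,-1],[0,-0.001,0,0,0,-45,-1],[0,-0.001,0,0,0,-45,-1],[0,-0.001,0,0,0,-45,-1],[0,-0.001,0,0,0,-90,-1],[0,-0.001,0,0,0,-90,-1],[0,-0.001,0,0,0,-90,-1],[0,-0.001,0,0,0,-90,-1],[0,-0.001,0,0,0,-90,-1]],
  ],
)

```text
time_s: 9.65
tool_pos: [0.4668, -0.0946, 0.1233]
tool_rot: [-179.9, -0.1, 18.0]
force: [0.2, 0.3, -0.6]
grip_width: 0.0871
```

Emit:
arm_command(
  targets=[
    [[0,0,0,0,0,-1,-1],[0,0,0,0,0,-1,-1],[0,0,0,0,0,-1,-1]],
  ],
)

```text
time_s: 9.95
tool_pos: [0.4676, -0.0948, 0.1245]
tool_rot: [-180.0, -0.3, 18.6]
force: [0.0, -0.1, -0.6]
grip_width: 0.0873
```

```bash
python3 - <<'E'
from h import *
go(.468,-.095,.010,21.8)
E
```

```text
t 9.95 pos [ 0.4676 -0.0948  0.1245] rot [-179.99   -0.25   18.55] F [ 0.  -0.1 -0.6] w 0.0873
shift [-0.0002  0.0004  0.1145] rv [ 0.   -0.25 -3.25]
```

Emit:
arm_command(
  targets=[
    [[0,0,0.03,0,-0.2,-3.2,-1],[0,0,0.06,0,-0.2,-3.2,-1],[0,0,0.08,0,-0.2,-3.2,-1],[0,0,0.098,0,-0.2,-3.2,-1],[0,0,0.11,0,-0.2,-3.2,-1],[0,0,0.114,0,-0.2,-3.2,-1],[0,0,0.114,0,-0.2,-3.2,0.3],[0,0,0.114,0,-0.2,-3.2,0.3],[0,0,0.114,0,-0.2,-3.2,0.3],[0,0,0.114,0,-0.2,-3.2,0.3]],
  ],
)

```text
time_s: 10.95
tool_pos: [0.4695, -0.0947, 0.012]
tool_rot: [179.9, -0.2, 21.9]
force: [-0.5, 0.5, 2.1]
grip_width: 0.0658
```

Emit:
arm_command(
  targets=[
    [[0,0,0,0,0,0,0.3],[0,0,0,0,0,0,0.3],[0,0,0,0,0,0,0.3]],
  ],
)

```text
time_s: 11.25
tool_pos: [0.4695, -0.0947, 0.012]
tool_rot: [179.9, -0.2, 21.9]
force: [-1.1, 0.9, 6.3]
grip_width: 0.0657
```

```bash
python3 - <<'E'
from h import *
x,y=sw(0,-.09)
go(x,y,.09,7.5)
s=cam("side");crop(s,"pics/k.png",200,180,370,330,4.5)
E
```

```text
t 11.25 pos [ 0.4695 -0.0947  0.012 ] rot [179.94  -0.2   21.89] F [-1.1  0.9  6.3] w 0.0657
shift [ 0.1184  0.0276 -0.0775] rv [ 0.03 -0.21 14.39]
```

View pics/k.png

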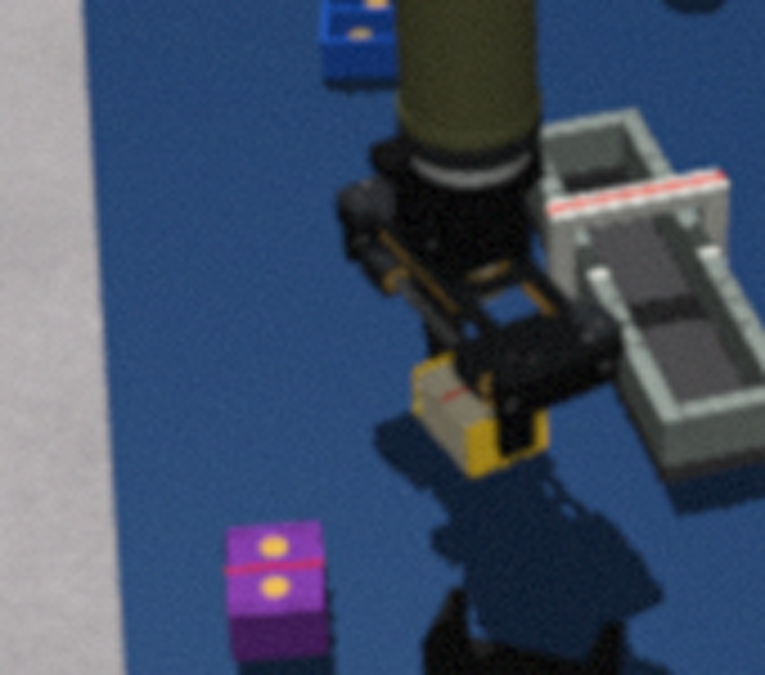

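Emit:
arm_command(
  targets=[
    [[0,0,-0.01,0,0,0,0.3],[0,0,-0.03,0,0,0,0.3],[0,0,-0.055,0,0,0,0.3],[0.01,0.003,-0.075,0,0,3,0.3],[0.03,0.008,-0.078,0,-0.1,7,0.3],[0.055,0.014,-0.078,0,-0.2,10,0.3],[0.08,0.02,-0.078,0,-0.2,13,0.3],[0.105,0.025,-0.078,0,-0.2,14.4,0.3],[0.1195,0.0275,-0.078,0,-0.2,14.4,0.3],[0.1195,0.0275,-0.078,0,-0.2,14.4,0.3]],
  ],
)

```text
time_s: 12.3
tool_pos: [0.5907, -0.0744, 0.0889]
tool_rot: [180.0, 0.1, 7.6]
force: [0.6, -0.5, -2.2]
grip_width: 0.0655
```

```bash
python3 - <<'E'
from h import *
x,y=sw(0.0013,-.09)
for i in range(2): s=cam("side")
go(x,y,.07,7.5)
np.save("side2.npy",s,allow_pickle=True);crop(s,"pics/l.png",290,170,400,290,6)
c=cam("top");crop(c,"pics/l2.png",235,170,400,280,4.8);np.save("top2.npy",c,allow_pickle=True)
E
```

```text
t 12.4 pos [ 0.5884 -0.0757  0.0888] rot [179.98   0.22   7.5 ] F [-0.1  0.7 -3.3] w 0.0659
shift [0.0023 0.0007 0.0188] rv [ 0.02  0.22 -0.  ]
```

View pics/l.png

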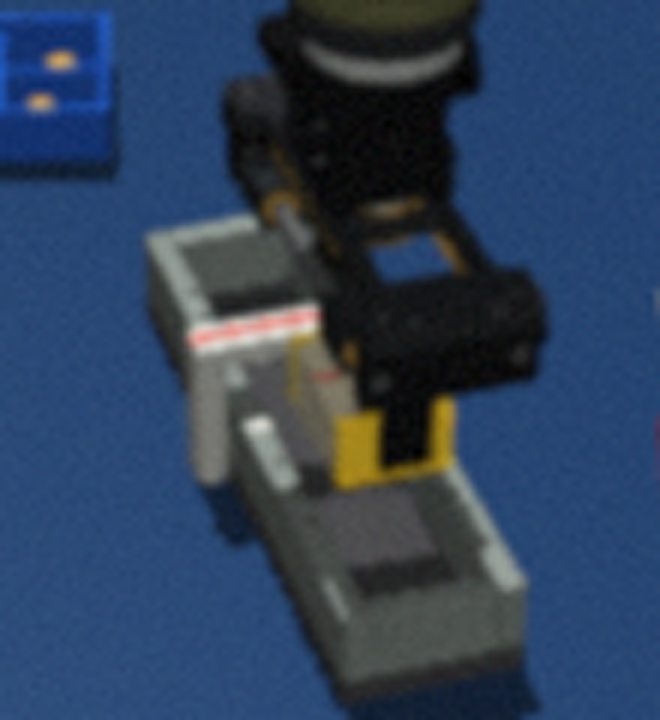

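View pics/l2.png

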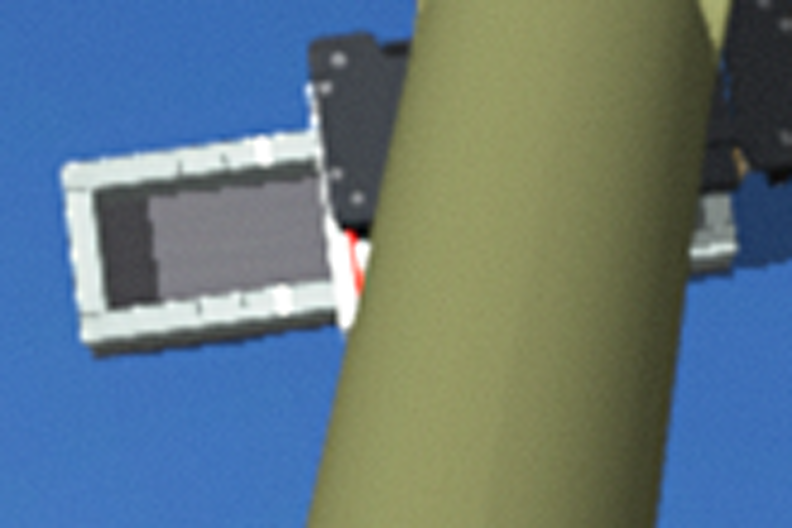

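```bash
python3 - <<'E'
from h import *
s=np.load("side2.npy",allow_pickle=True).item()
crop(s,"pics/l3.png",330,215,380,260,15)
zb=.0888-.012
P=[(-.025,-.033,zb+.034),(-.025,-.033,zb),(.025,-.033,zb),(.025,-.033,zb+.034),(-.025,-.033,zb+.034),(-.025,.033,zb+.034),(-.025,.033,zb),(-.025,-.033,zb)]
overlay(s,"pics/ov_l.png",(330,215,380,260),15,[((.5876,-.0757,7.5),P)])
E
```

```text
(no output)
```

View pics/ov_l.png

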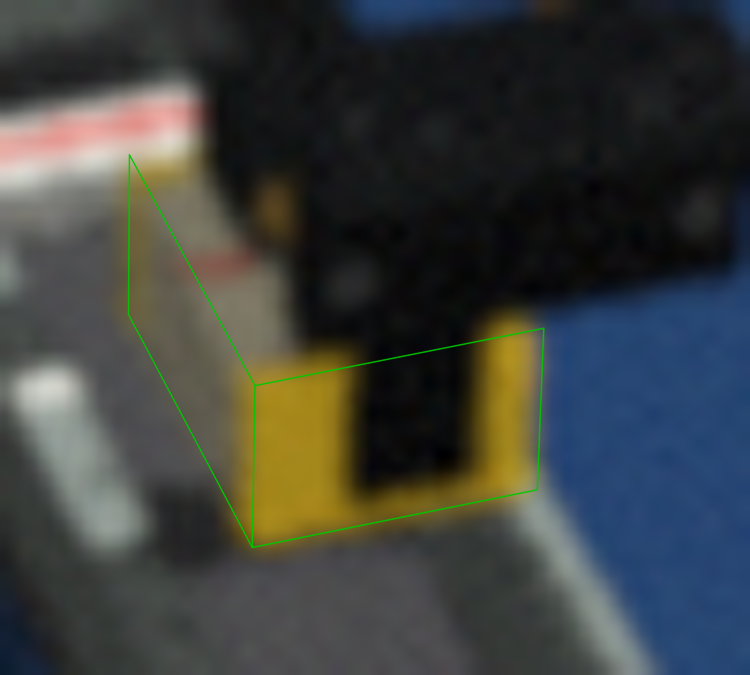

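Emit:
arm_command(
  targets=[
    [[0.0015,0,0.005,0,0.1,0,0.3],[0.0028,0,0.012,0,0.2,0,0.3],[0.0028,0,0.018,0,0.2,0,0.3],[0.0028,0,0.023,0,0.2,0,0.3],[0.0028,0,0.0245,0,0.2,0,0.3],[0.0028,0,0.0245,0,0.2,0,0.3],[0.0028,0,0.0245,0,0.2,0,0.3]],
  ],
)

```text
time_s: 13.15
tool_pos: [0.5925, -0.0753, 0.0651]
tool_rot: [180.0, -0.1, 7.5]
force: [0.3, -0.5, -2.2]
grip_width: 0.0658
```

```bash
python3 - <<'E'
from h import *
s=cam("side")
x,y=sw(0.0013,-.09)
o=get_obs();go(x,y,.024,7.5)
np.save("side3.npy",s,allow_pickle=True)
z=o["tool_pos"][2]-.012;t=o["tool_pos"]
P=[(-.025,-.033,z+.034),(-.025,-.033,z),(.025,-.033,z),(.025,-.033,z+.034),(-.025,-.033,z+.034),(-.025,.033,z+.034),(-.025,.033,z),(-.025,-.033,z)]
overlay(s,"pics/ov_m.png",(320,210,390,265),11,[((t[0]-.0026,t[1]+.0013,7.5),P)]+[((.5774,.0116,7.4),x) for x in SL[:2]])
crop(s,"pics/m.png",320,210,390,265,11)
E
```

```text
t 13.2 pos [ 0.5926 -0.0753  0.0652] rot [ 1.7997e+02 -1.5000e-01  7.5000e+00] F [-0.5  0.5 -2.4] w 0.0659
shift [-0.0022  0.0005  0.0412] rv [ 0.03 -0.15 -0.  ]
```

View pics/ov_m.png

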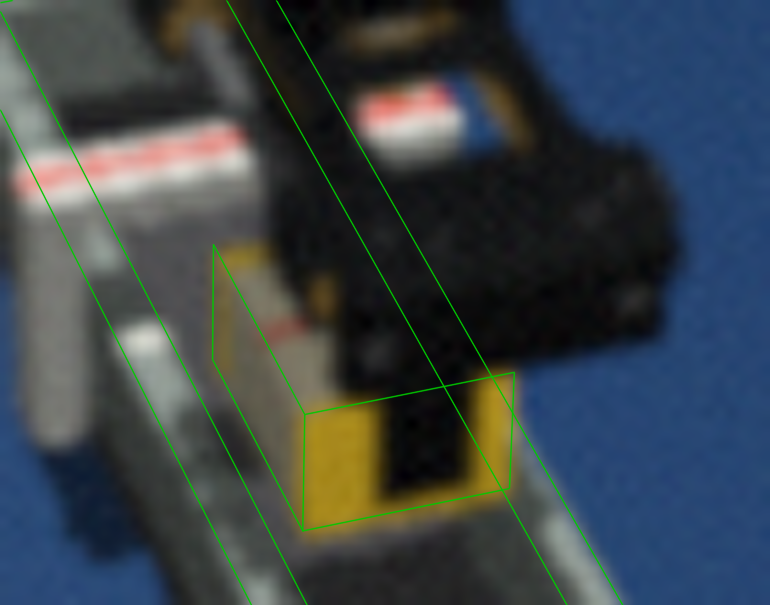

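View pics/m.png

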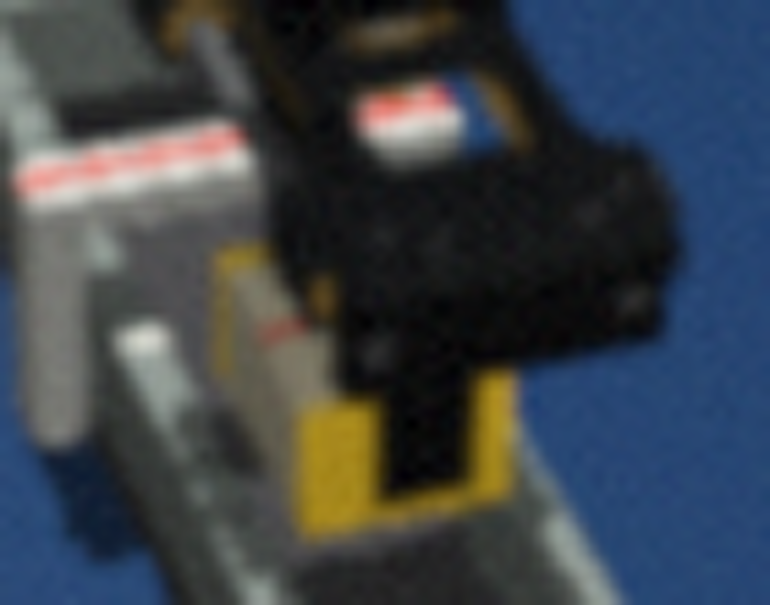

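```bash
python3 - <<'E'
from h import *
p=(.5774,.0116,7.4);a=np.radians(p[2])
for q in[(.5900,-.0745),(.5900,-.0755)]:
    d=np.array(q)-p[:2];print(d@[np.cos(a),np.sin(a)],d@[-np.sin(a),np.cos(a)])
s=np.load("side3.npy",allow_pickle=True).item()
# refine with cap corners by eye, incl. free z offset
pix=un([(300,407),(302,537),(513,497),(515,375),(218,250)],320,210,11)
z=.0532
pts=np.array([(-.025,-.033,z+.034),(-.025,-.033,z),(.025,-.033,z),(.025,-.033,z+.034),(-.025,.033,z+.034)])
def f(v):
    q=loc((v[0],v[1],7.5),pts);q[:,2]+=v[2]
    return (np.array([w2px(s,x) for x in q])-pix).ravel()
r=least_squares(f,[.59,-.075,0]);print(r.x,r.fun.reshape(-1,2))
r=least_squares(lambda v:f([v[0],v[1],0]),[.59,-.075]);print(r.x)
E
```

```text
0.0014057557806987284 -0.08700571159806136
0.0012769601841211655 -0.08799738276044446
[ 0.58890996 -0.08029791  0.00416839] [[ 0.46052472  0.95949975]
 [ 0.09396712 -0.22685848]
 [-0.19987743 -0.46631551]
 [ 0.05992984  0.0163359 ]
 [-0.43043909 -0.30477658]]
[ 0.59003352 -0.07523881]
```

Emit:
arm_command(
  targets=[
    [[-0.0013,0,0,0,0,0,0.3],[-0.0013,0,0,0,0,0,0.3],[-0.0013,0,0.004,0,0,0,0.3],[-0.0013,0,0.008,0,0,0,0.3],[-0.0013,0,0.012,0,0,0,0.3],[-0.0013,0,0.012,0,0,0,0.3]],
  ],
)

```text
time_s: 13.8
tool_pos: [0.5904, -0.0753, 0.0519]
tool_rot: [180.0, -0.0, 7.5]
force: [-0.4, 0.7, -2.5]
grip_width: 0.0657
```

```bash
python3 - <<'E'
from h import *
s=cam("side")
go(.59,-.075,.024,7.5)
crop(s,"pics/n.png",320,210,390,265,11)
E
```

```text
t 13.85 pos [ 0.5907 -0.0754  0.0523] rot [ 1.7999e+02 -6.0000e-02  7.5000e+00] F [ 0.4  0.3 -2.6] w 0.066
shift [-0.0007 -0.0005  0.0283] rv [ 0.01 -0.06 -0.  ]
```

View pics/n.png

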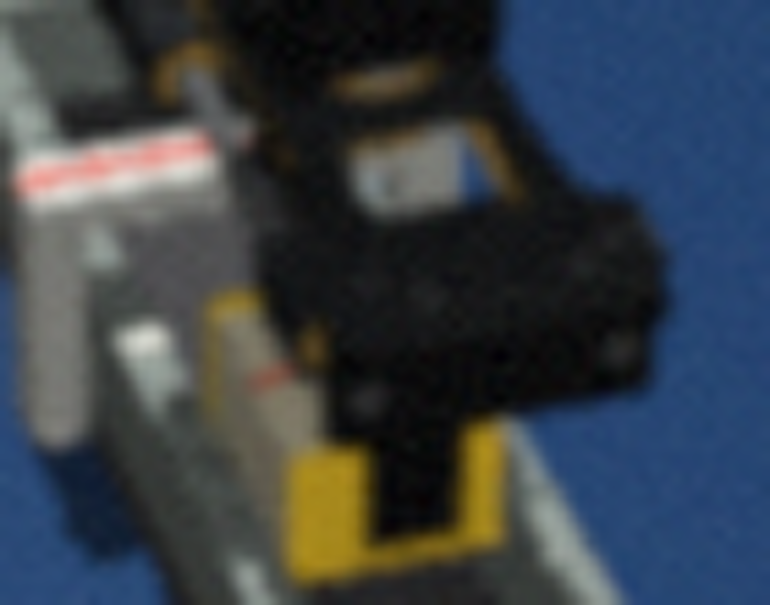

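Emit:
arm_command(
  targets=[
    [[0,0,0.005,0,0,0,0.3],[0,0,0.01,0,0,0,0.3],[0,0,0.015,0,0,0,0.3],[0,0,0.02,0,0,0,0.3],[0,0,0.0235,0,0,0,0.3],[0,0,0.0255,0,0,0,0.3],[0,0,0.027,0,0,0,0.3],[0,0,0.027,0,0,0,0.3]],
  ],
)

```text
time_s: 14.65
tool_pos: [0.5911, -0.0754, 0.0258]
tool_rot: [180.0, -0.1, 7.5]
force: [0.7, -0.5, -3.3]
grip_width: 0.0657
```

Emit:
arm_command(
  targets=[
    [[0,0,0.0006,0,0,0,0.3],[0,0,0.0012,0,0,0,0.3],[0,0,0.0018,0,0,0,0.3],[0,0,0.0018,0,0,0,0.3]],
  ],
)

```text
time_s: 15.05
tool_pos: [0.5912, -0.0754, 0.0241]
tool_rot: [180.0, -0.1, 7.5]
force: [0.4, 0.3, -3.1]
grip_width: 0.0658
```

Emit:
arm_command(
  targets=[
    [[0,0,0.0006,0,0,0,0.3],[0,0,0.0012,0,0,0,0.3],[0,0,0.0012,0,0,0,0.3]],
  ],
)

```text
time_s: 15.35
tool_pos: [0.5913, -0.0753, 0.0241]
tool_rot: [-180.0, -0.1, 7.5]
force: [-3.4, 0.3, 5.6]
grip_width: 0.0655
```

Emit:
arm_command(
  targets=[
    [[0,0,-0.0005,0,0,0,-0.8],[0,0,-0.0005,0,0,0,-0.8],[0,0,-0.0005,0,0,0,-0.8],[0,0,-0.0005,0,0,0,-0.8],[0,0,-0.015,0,0,0,-0.8],[0,0,-0.03,0,0,0,-0.8],[0,0,-0.06,0,0,0,-0.8],[0,0,-0.1,0,0,0,-0.8],[0,0,-0.13,0,0,0,-0.8],[0,0,-0.13,0,0,0,-0.8]],
  ],
)

```text
time_s: 16.35
tool_pos: [0.5947, -0.0761, 0.1601]
tool_rot: [179.9, -0.8, 7.5]
force: [0.2, -0.1, 0.2]
grip_width: 0.0785
```

```bash
python3 - <<'E'
from h import *
s=cam("side");np.save("side4.npy",s,allow_pickle=True)
go(.59,-.075,.024,7.5)
print(get_obs()["qpos"])
crop(s,"pics/o.png",290,170,400,290,6)
E
```

```text
t 16.4 pos [ 0.5932 -0.0758  0.1574] rot [179.93  -0.55   7.48] F [ 0.2  0.1 -1. ] w 0.0783
shift [-0.0044 -0.0013  0.1333] rv [ 0.07 -0.55 -0.02]
[-13.59599647  14.29210199  21.48350565  97.01750354  -5.6296716
  69.1874906  -73.28184674]
```

View pics/o.png

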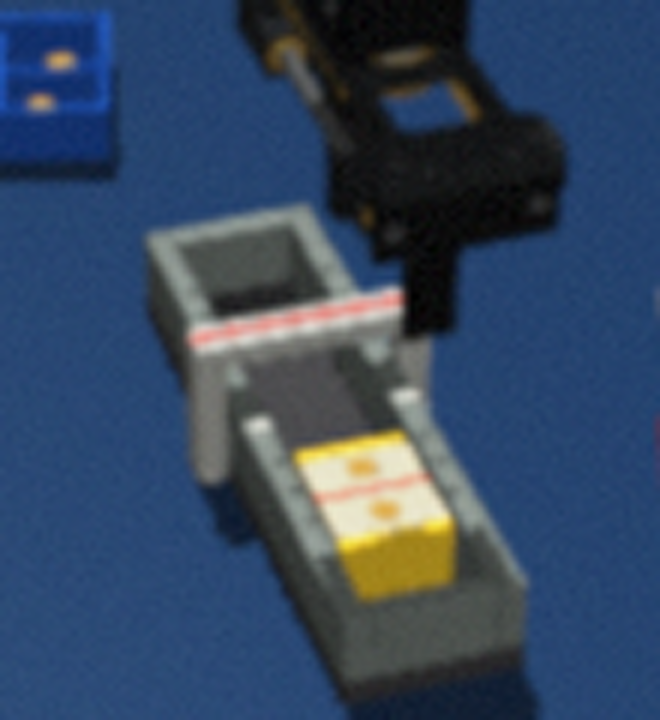

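```bash
cat >> h.py <<'E'
def slfit(s,box,sc,pix,yl):  # pix: list crop pixels, project to z=.046 with slideway side pose
    p=(.5774,.0116,7.4);a=np.radians(p[2]);out=[]
    for u,v in un(pix,box[0],box[1],sc):
        d=px2w(s,u,v,.046)[:2]-np.array(p[:2]);out.append((d@[np.cos(a),np.sin(a)],d@[-np.sin(a),np.cos(a)]))
    return np.round(np.array(out)*1000,1)
E
python3 - <<'E'
from h import *
s=np.load("side4.npy",allow_pickle=True).item()
a=np.radians(7.4)
overlay(s,"pics/ov_o.png",(325,210,385,265),13,[((.5774,.0116,7.4),x) for x in SL[:2]+SL[4:5]+[rect(-.025,.025,-.121,-.055,.046),[(-.025,-.088,.046),(.025,-.088,.046)]]])
crop(s,"pics/o1.png",325,210,385,265,13)
E
```

```text
(no output)
```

View pics/ov_o.png

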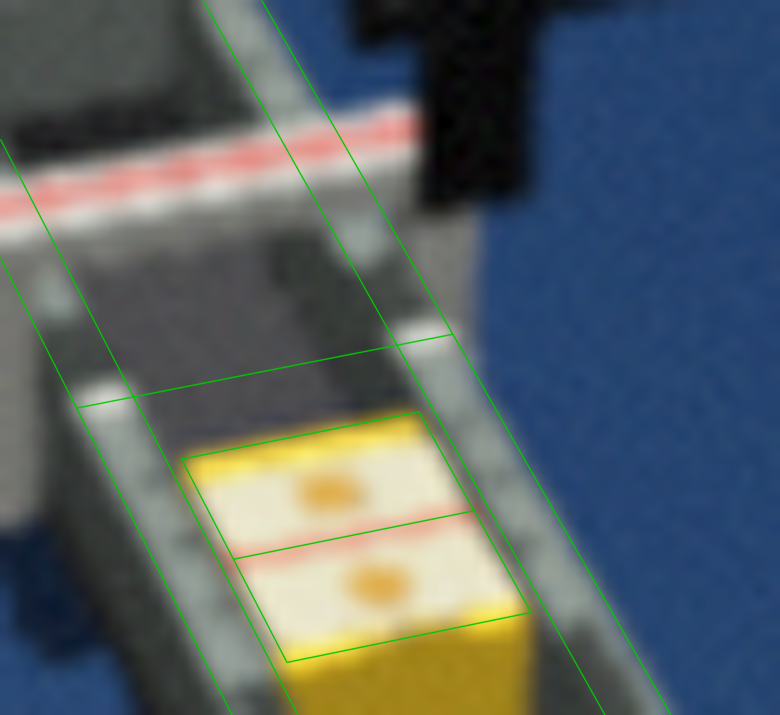

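```bash
cat >> h.py <<'E'
PR=(.5785,.0145,7.5)
def gs(xl,yl,z,psi=97.5):
    x,y=sw(xl,yl,PR);go(x,y,z,psi)
    o=get_obs()["tool_pos"];a=np.radians(PR[2]);d=o[:2]-np.array(PR[:2])
    print("local now",np.round([d@[np.cos(a),np.sin(a)],d@[-np.sin(a),np.cos(a)]],4))
E
python3 - <<'E'
from h import *
gs(0,-.1395,.13)
E
```

```text
t 16.4 pos [ 0.5932 -0.0758  0.1574] rot [179.93  -0.55   7.48] F [ 0.2  0.1 -1. ] w 0.0783
shift [-0.0031  0.048   0.0274] rv [  0.49  -0.38 -90.02]
local now [ 0.0028 -0.0914]
```

Emit:
arm_command(
  targets=[
    [[-0.001,0.01,0.0,0,0,-8.5,1],[-0.001,0.02,0,0,0,-17,1],[-0.001,0.03,0,0,0,-25.5,1],[-0.001,0.048,0,0,0,-34,1],[-0.001,0.048,0,0,0,-42.5,1],[-0.001,0.048,0,0,0,-51,1],[-0.001,0.048,0,0,0,-59.5,1],[-0.001,0.048,0,0,0,-68,1],[-0.001,0.048,0,0,0,-76.5,1],[-0.001,0.048,0,0,0,-85,1]],
  ],
)

```text
time_s: 17.4
tool_pos: [0.5955, -0.123, 0.1524]
tool_rot: [180.0, -0.0, 92.8]
force: [0.2, 0.7, -0.7]
grip_width: 0.0067
```

Emit:
arm_command(
  targets=[
    [[0,0,0,0,0,-5,1],[0,0,0,0,0,-5,1],[0,0,0,0,0,-5,1],[0,0,0,0,0,-5,1]],
  ],
)

```text
time_s: 17.8
tool_pos: [0.596, -0.1231, 0.1528]
tool_rot: [179.9, 0.0, 97.4]
force: [-0.4, -0.6, 0.5]
grip_width: 0.0005
```

```bash
python3 - <<'E'
from h import *
gs(0,-.1395,.06)
E
```

```text
t 17.8 pos [ 0.596  -0.1231  0.1528] rot [1.799e+02 2.000e-02 9.741e+01] F [-0.4 -0.6  0.5] w 0.0005
shift [-0.0008  0.0005  0.0928] rv [ 0.1   0.02 -0.09]
local now [-0.0006 -0.1387]
```

Emit:
arm_command(
  targets=[
    [[-0.0008,0,0.03,0,0,0,1],[-0.0008,0,0.06,0,0,0,1],[-0.0008,0,0.085,0,0,0,1],[-0.0008,0,0.093,0,0,0,1],[-0.0008,0,0.093,0,0,0,1],[-0.0008,0,0.093,0,0,0,1]],
  ],
)

```text
time_s: 18.4
tool_pos: [0.5974, -0.1241, 0.0612]
tool_rot: [179.8, 0.1, 97.5]
force: [-0.3, -0.3, 0.6]
grip_width: 0.0004
```

```bash
python3 - <<'E'
from h import *
gs(0,-.1395,.024)
s=cam("side");crop(s,"pics/q.png",290,170,400,290,6)
E
```

```text
t 18.4 pos [ 0.5974 -0.1241  0.0612] rot [1.7978e+02 5.0000e-02 9.7470e+01] F [-0.3 -0.3  0.6] w 0.0004
shift [ 0.0004 -0.0008  0.0372] rv [ 0.22  0.05 -0.03]
local now [ 0.0007 -0.1399]
```

View pics/q.png

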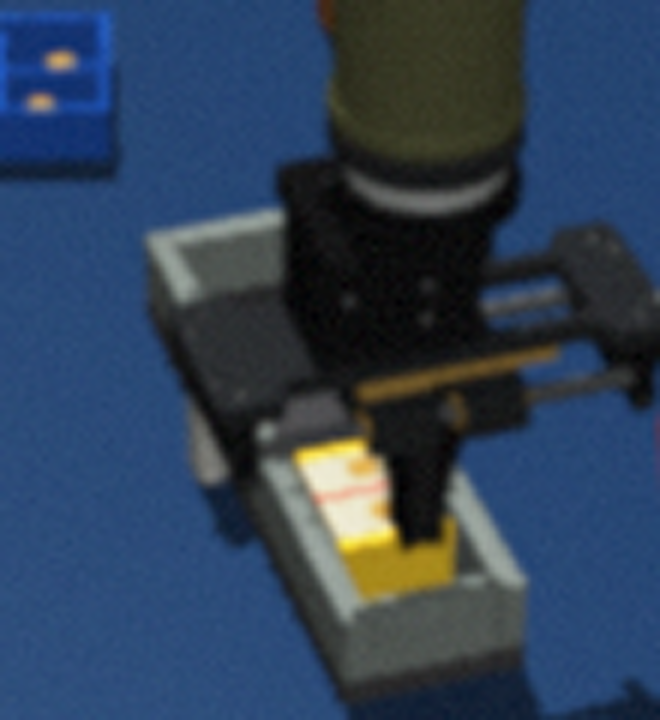

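```bash
python3 - <<'E'
from h import *
s=cam("side");t=get_obs()["tool_pos"];z=t[2]
overlay(s,"pics/ov_q.png",(325,210,385,265),13,[((t[0],t[1],7.5),rect(-.015,.015,-.0095,.0095,z)),((t[0],t[1],7.5),rect(-.015,.015,-.0095,.0095,.046))])
E
```

```text
(no output)
```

View pics/ov_q.png

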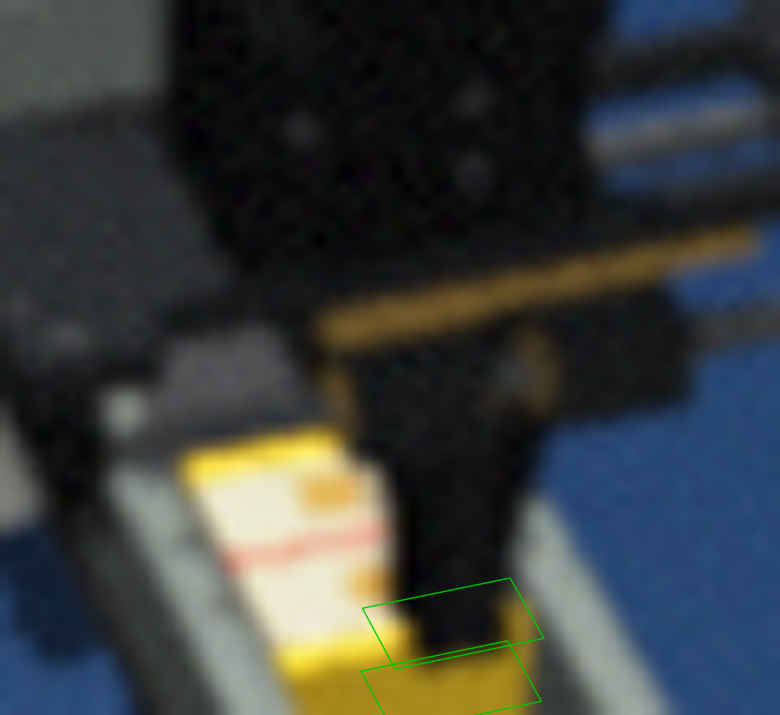

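Emit:
arm_command(
  targets=[
    [[0,-0.0008,0.01,0.2,0,0,1],[0,-0.0008,0.02,0.2,0,0,1],[0,-0.0008,0.03,0.2,0,0,1],[0,-0.0008,0.037,0.2,0,0,1],[0,-0.0008,0.037,0.2,0,0,1],[0,-0.0008,0.037,0.2,0,0,1]],
  ],
)

```text
time_s: 19.1
tool_pos: [0.5956, -0.124, 0.0226]
tool_rot: [-179.9, 0.0, 97.5]
force: [0.5, -0.2, 0.3]
grip_width: 0.0009
```

```bash
python3 - <<'E'
from h import *
gs(0,-.1395,.024)
s=cam("side");crop(s,"pics/r.png",290,170,400,290,6)
E
```

```text
t 19.1 pos [ 0.5956 -0.124   0.0226] rot [-1.7989e+02  1.0000e-02  9.7490e+01] F [ 0.5 -0.2  0.3] w 0.0009
shift [ 0.0001  0.0011 -0.0014] rv [-0.11  0.01 -0.01]
local now [-0.0011 -0.1396]
```

View pics/r.png

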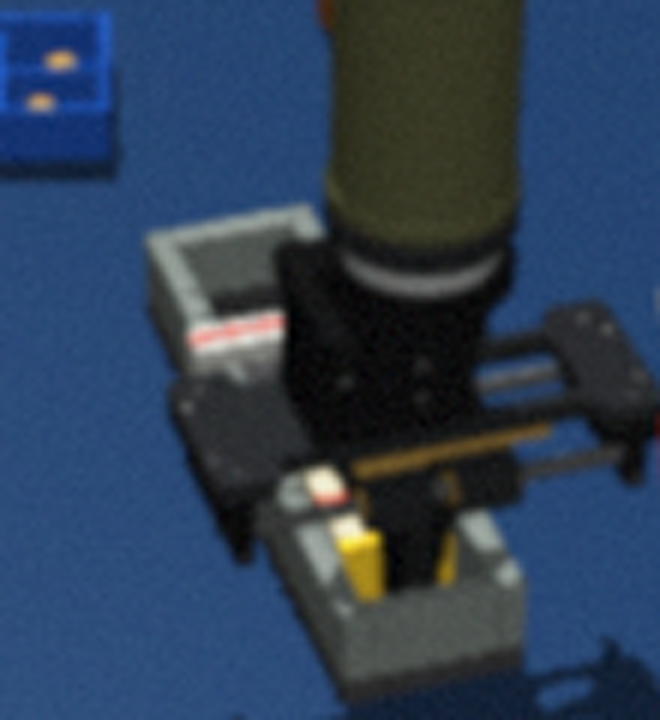

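Emit:
arm_command(
  targets=[
    [[0.004,0.0005,-0.001,0,0,0,1],[0.008,0.001,-0.001,0,0,0,1],[0.012,0.001,-0.001,0,0,0,1],[0.016,0.001,-0.001,0,0,0,1],[0.02,0.001,-0.001,0,0,0,1],[0.024,0.001,-0.001,0,0,0,1],[0.028,0.001,-0.001,0,0,0,1],[0.032,0.001,-0.001,0,0,0,1],[0.036,0.001,-0.001,0,0,0,1],[0.04,0.001,-0.001,0,0,0,1]],
  ],
)

```text
time_s: 20.15
tool_pos: [0.5921, -0.0849, 0.0246]
tool_rot: [-180.0, 0.1, 97.5]
force: [0.1, -5.4, 5.4]
grip_width: 0.0003
```

```bash
python3 - <<'E'
from h import *
gs(0,-.0325,.023)
s=cam("side");crop(s,"pics/s.png",290,170,400,290,6)
E
```

```text
t 20.15 pos [ 0.5921 -0.0849  0.0246] rot [-1.7999e+02  9.0000e-02  9.7460e+01] F [ 0.1 -5.4  5.4] w 0.0003
shift [ 0.0678 -0.0005  0.0015] rv [-0.01  0.09 -0.04]
local now [ 0.0005 -0.1003]
```

View pics/s.png

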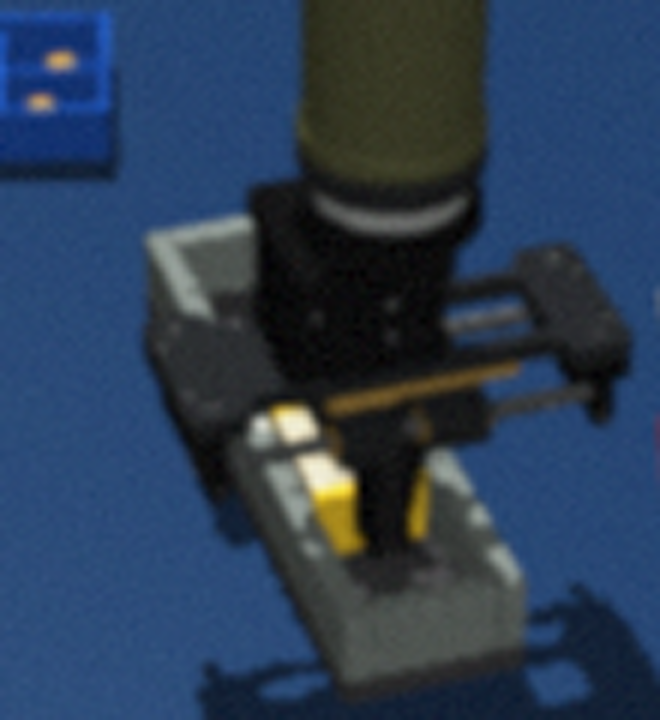

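```bash
python3 - <<'E'
from h import *
s=cam("side");np.save("side5.npy",s,allow_pickle=True)
v,u=np.mgrid[0:480,0:640];zz=s["z_map"];K=np.array(s["K"])
d=np.stack([(u-K[0,2])/K[0,0],(v-K[1,2])/K[1,1],np.ones_like(zz)],-1)*zz[...,None]
W=d@np.array(s["attitude"]).T+s["origin"]
a=np.radians(7.4);e=W[...,:2]-np.array([.5774,.0116]);xl=e@[np.cos(a),np.sin(a)];yl=e@[-np.sin(a),np.cos(a)]
dark=s["img"].max(-1)<60
for x0 in np.arange(-.13,.17,.02):
    m=dark&(xl>x0)&(xl<x0+.02)&(W[...,2]>.055)&(W[...,2]<.14)&(zz>0)&(yl>-.16)&(yl<.05)
    if m.sum(): print(round(x0,2),m.sum(),"zmin",np.round(np.percentile(W[...,2][m],[1,10,50]),3),"yl",np.round(np.percentile(yl[m],[1,50,99]),3))
E
```

```text
-0.11 59 zmin [0.117 0.12  0.134] yl [-0.137 -0.106 -0.062]
-0.09 217 zmin [0.096 0.103 0.135] yl [-0.138 -0.115 -0.06 ]
-0.07 127 zmin [0.108 0.132 0.136] yl [-0.134 -0.105 -0.07 ]
-0.05 69 zmin [0.103 0.111 0.133] yl [-0.138 -0.121 -0.073]
-0.03 114 zmin [0.062 0.1   0.117] yl [-0.141 -0.129 -0.104]
-0.01 139 zmin [0.056 0.063 0.109] yl [-0.139 -0.121 -0.103]
0.01 122 zmin [0.061 0.08  0.118] yl [-0.139 -0.127 -0.104]
0.03 66 zmin [0.106 0.111 0.132] yl [-0.134 -0.121 -0.073]
0.05 97 zmin [0.109 0.128 0.134] yl [-0.134 -0.113 -0.072]
0.07 221 zmin [0.096 0.106 0.135] yl [-0.14  -0.119 -0.064]
0.09 21 zmin [0.122 0.13  0.135] yl [-0.134 -0.104 -0.067]
```

Emit:
arm_command(
  targets=[
    [[0.005,0,0.0,0,0,0,1],[0.011,0,0,0,0,0,1],[0.017,0,0,0,0,0,1],[0.023,0,0,0,0,0,1],[0.029,0,0,0,0,0,1],[0.035,0,0,0,0,0,1],[0.041,0,0,0,0,0,1],[0.047,0,0,0,0,0,1],[0.052,0,0,0,0,0,1],[0.055,0,0,0,0,0,1]],
  ],
)

```text
time_s: 21.25
tool_pos: [0.5841, -0.0288, 0.0238]
tool_rot: [-179.9, -0.0, 97.5]
force: [-0.4, -4.0, 2.3]
grip_width: 0.0007
```

```bash
python3 - <<'E'
from h import *
gs(0,-.0325,.023)
s=cam("side");np.save("side6.npy",s,allow_pickle=True);crop(s,"pics/t.png",290,190,390,280,7.5)
c=cam("top");crop(c,"pics/t2.png",235,175,400,250,4.8)
E
```

```text
t 21.25 pos [ 0.5841 -0.0288  0.0238] rot [-179.9    -0.     97.53] F [-0.4 -4.   2.3] w 0.0007
shift [0.0112 0.0001 0.0008] rv [-0.1  -0.    0.03]
local now [-0.0001 -0.0437]
```

View pics/t.png

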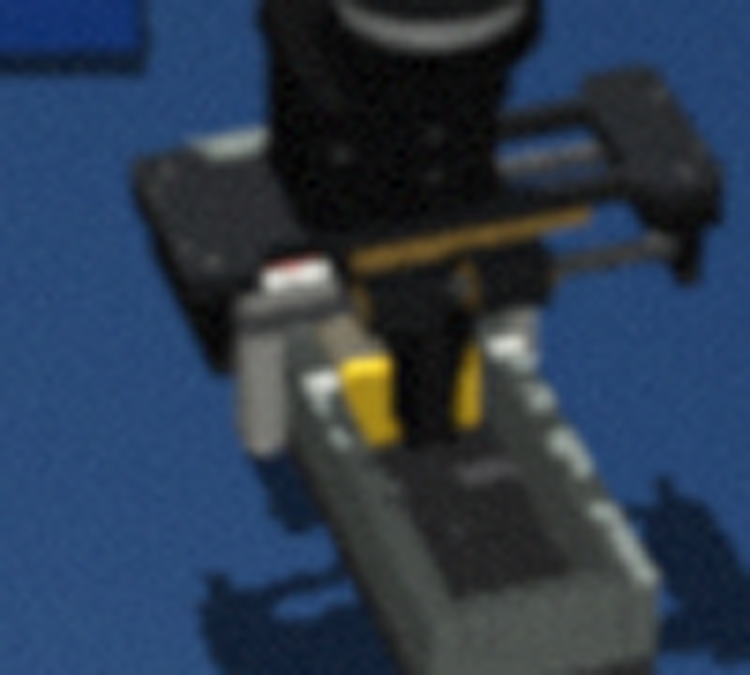

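View pics/t2.png

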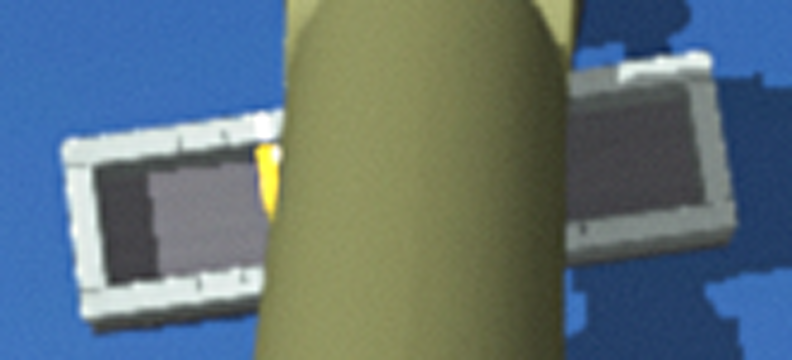

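```bash
python3 - <<'E'
from h import *
s=np.load("side6.npy",allow_pickle=True).item()
a=np.radians(7.4);p=(.5774-.0014*np.sin(a),.0116+.0014*np.cos(a),7.4)
b=.004
overlay(s,"pics/ov_t.png",(320,215,375,260),14,[(p,x) for x in SL[:2]+SL[4:5]+[rect(-.025,.025,b-.033,b+.033,.046)]])
E
```

```text
(no output)
```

View pics/ov_t.png

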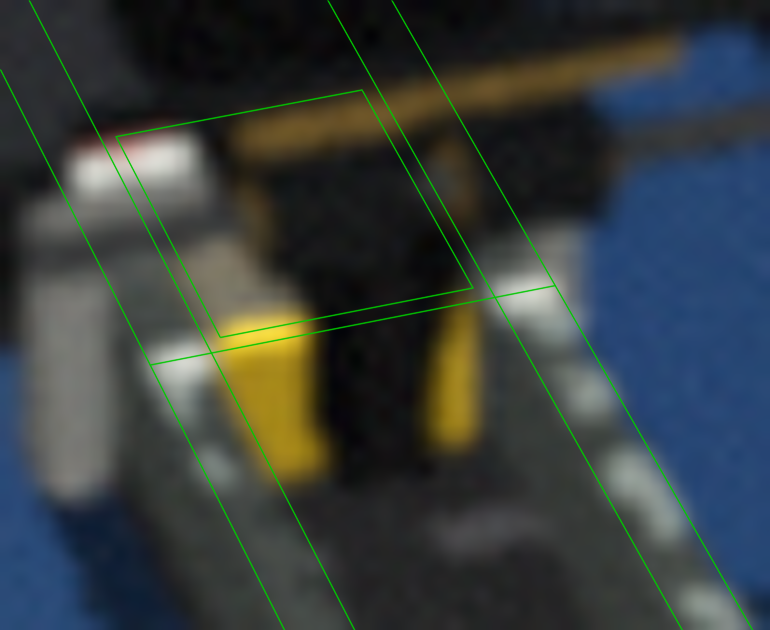

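```bash
python3 - <<'E'
from h import *
c=cam("top")
p=(.5778,.0145,7.65);b=-.001
overlay(c,"pics/ov_t2.png",(275,185,315,245),13,[(p,x) for x in SL[:2]+SL[4:6]+[rect(-.025,.025,b-.033,b+.033,.046)]])
E
```

```text
(no output)
```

View pics/ov_t2.png

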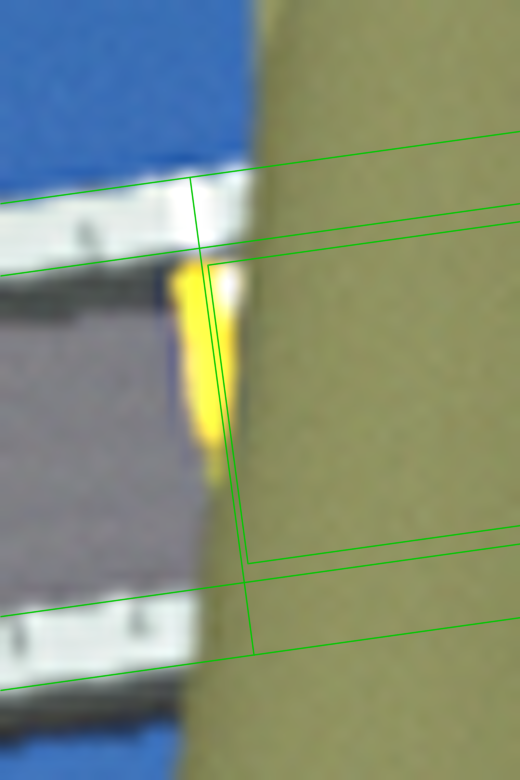

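Emit:
arm_command(
  targets=[
    [[0.002,0,0.0,0,0,0,1],[0.004,0,0,0,0,0,1],[0.006,0,0,0,0,0,1],[0.007,0,0,0,0,0,1],[0.003,0,0,0,0,0,1],[-0.006,0,0,0,0,0,1],[-0.006,0,-0.03,0,0,0,1],[-0.006,0,-0.07,0,0,0,1],[-0.006,0,-0.11,0,0,0,1],[-0.006,0,-0.15,0,0,0,1]],
  ],
)

```text
time_s: 22.4
tool_pos: [0.5851, -0.0362, 0.1754]
tool_rot: [-179.9, 0.0, 97.5]
force: [0.4, -0.6, 0.3]
grip_width: 0.0004
```

```bash
python3 - <<'E'
from h import *
gs(0,-.0325,.023)
s=cam("side");np.save("side7.npy",s,allow_pickle=True);crop(s,"pics/u.png",300,195,385,275,9)
c=cam("top");np.save("top7.npy",c,allow_pickle=True);crop(c,"pics/u2.png",235,175,400,250,4.8)
E
```

```text
t 22.4 pos [ 0.5851 -0.0362  0.1754] rot [-179.91    0.     97.45] F [ 0.4 -0.6  0.3] w 0.0004
shift [0.0186 0.0003 0.1524] rv [-0.09  0.   -0.05]
local now [-0.0001 -0.0511]
```

View pics/u.png

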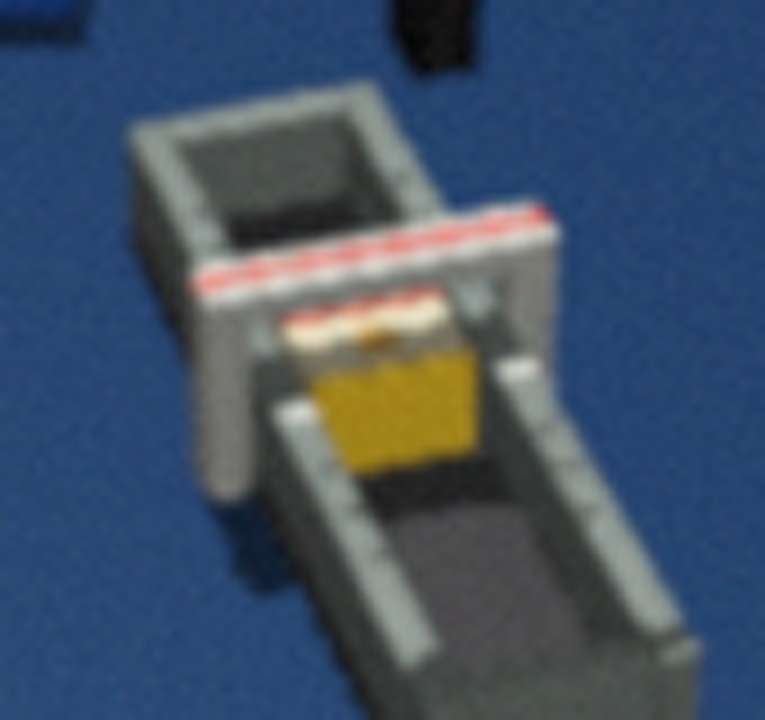

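View pics/u2.png

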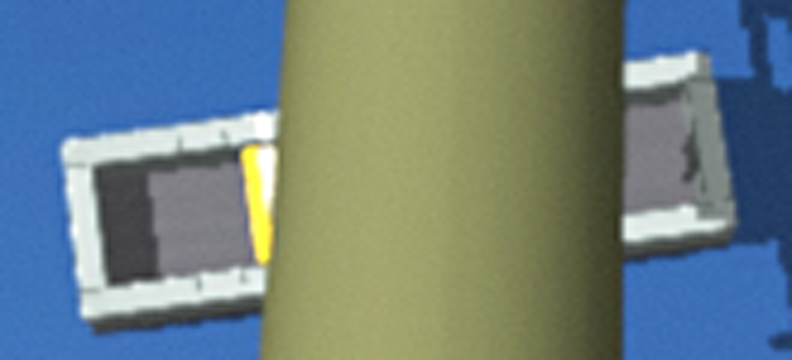

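```bash
python3 - <<'E'
from h import *
s=np.load("side7.npy",allow_pickle=True).item();c=np.load("top7.npy",allow_pickle=True).item()
a=np.radians(7.4);p=(.5774-.0014*np.sin(a),.0116+.0014*np.cos(a),7.4)
b=.010
B=[rect(-.025,.025,b-.033,b+.033,.046),[(-.025,b,.046),(.025,b,.046)],[(-.025,b-.033,.046),(-.025,b-.033,.012),(.025,b-.033,.012),(.025,b-.033,.046)]]
overlay(s,"pics/ov_u.png",(318,218,368,256),15,[(p,x) for x in SL[:2]+SL[3:6]+B])
overlay(c,"pics/ov_u2.png",(270,190,315,245),13,[((.5778,.0145,7.65),x) for x in SL[:2]+SL[4:6]+B[:1]])
E
```

```text
(no output)
```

View pics/ov_u.png

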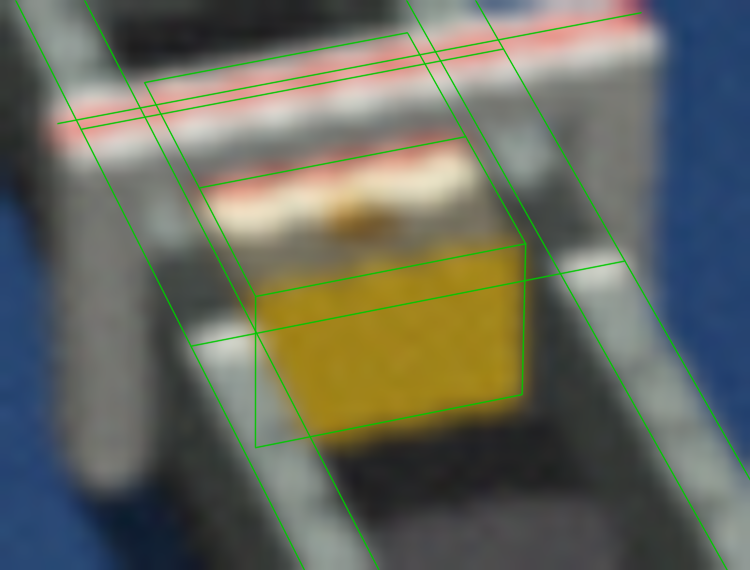

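View pics/ov_u2.png

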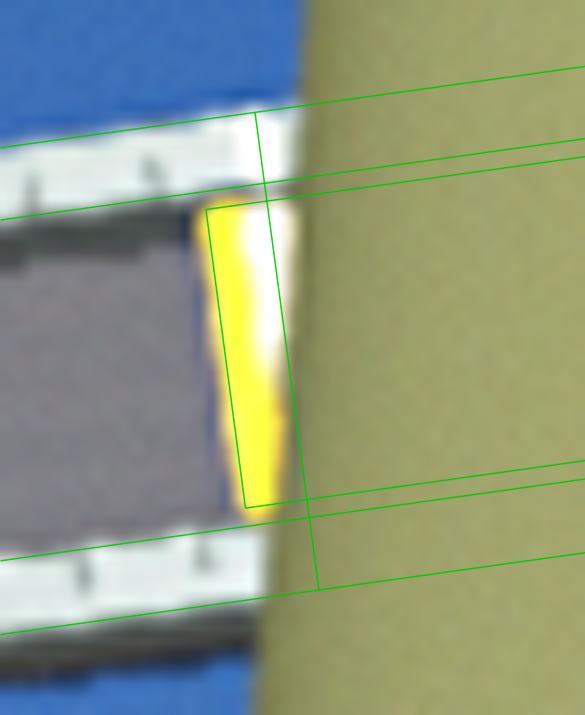

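Emit:
arm_command(
  targets=[
    [[0.025,0,0,0,0,0,1],[0.06,0,0,0,0,0,1],[0.1,0,0,0,0,0,1],[0.126,0,0,0,0,0,1],[0.126,0,0.04,0,0,0,1],[0.126,0,0.08,0,0,0,1],[0.126,0,0.11,0,0,0,1],[0.126,0,0.115,0,0,0,1],[0.126,0,0.115,0,0,0,1]],
  ],
)

```text
time_s: 23.4
tool_pos: [0.5681, 0.0888, 0.058]
tool_rot: [-179.8, 0.0, 97.5]
force: [-0.1, -0.6, -0.6]
grip_width: 0.0004
```

```bash
python3 - <<'E'
from h import *
gs(0,.075,.0235)
s=cam("side");crop(s,"pics/v.png",300,175,400,275,7);c=cam("top");crop(c,"pics/v2.png",235,175,400,250,4.8)
E
```

```text
t 23.4 pos [0.5681 0.0888 0.058 ] rot [-1.7979e+02  3.0000e-02  9.7460e+01] F [-0.1 -0.6 -0.6] w 0.0004
shift [-0.      0.0008  0.0345] rv [-0.21  0.03 -0.04]
local now [-0.0006  0.075 ]
```

View pics/v.png

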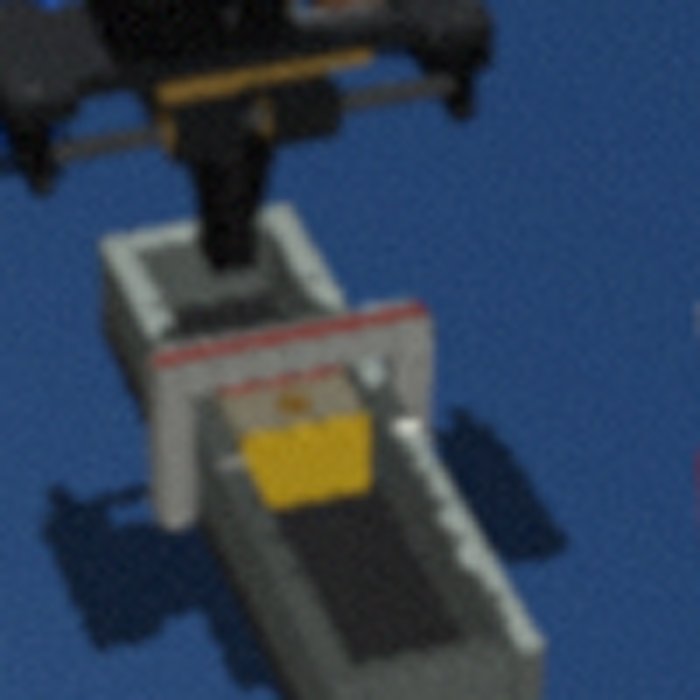

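View pics/v2.png

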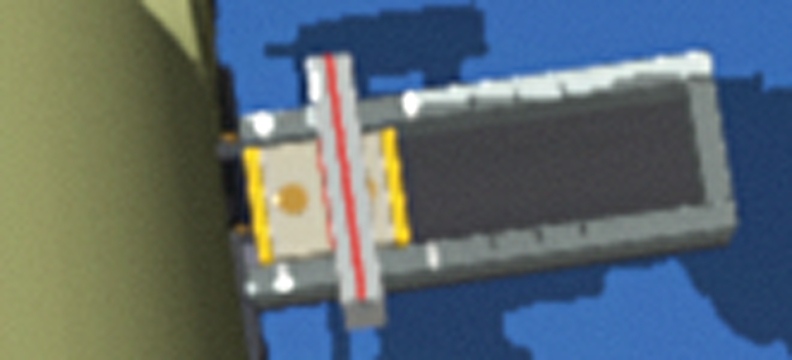

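Emit:
arm_command(
  targets=[
    [[0,0.0005,0.012,0,0,0,1],[0,0.0005,0.024,0,0,0,1],[0,0.0005,0.034,0,0,0,1],[0,0.0005,0.034,0,0,0,1],[-0.003,0.0005,0.034,0,0,0,1],[-0.006,0.0005,0.034,0,0,0,1],[-0.009,0.0005,0.034,0,0,0,1],[-0.012,0.0005,0.034,0,0,0,1]],
  ],
)

```text
time_s: 24.3
tool_pos: [0.5712, 0.077, 0.0253]
tool_rot: [-180.0, 0.0, 97.5]
force: [0.7, 0.8, 0.6]
grip_width: 0.0007
```

```bash
python3 - <<'E'
from h import *
gs(0,.0325,.0235)
c=cam("top");crop(c,"pics/w2.png",235,175,400,250,4.8)
E
```

```text
t 24.3 pos [0.5712 0.077  0.0253] rot [-1.7997e+02  2.0000e-02  9.7480e+01] F [0.7 0.8 0.6] w 0.0007
shift [-0.0304 -0.0009  0.0018] rv [-0.03  0.02 -0.02]
local now [0.0009 0.0629]
```

View pics/w2.png

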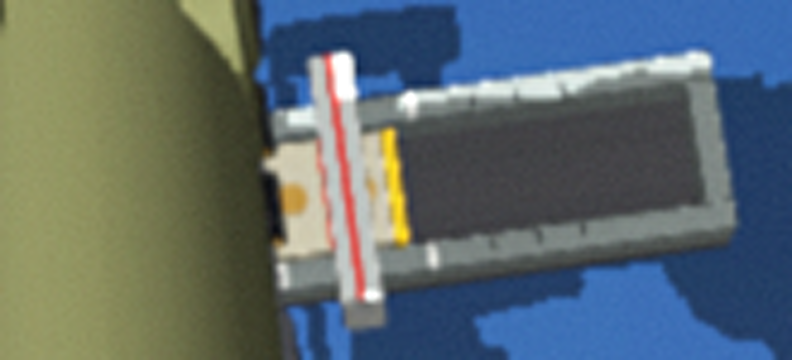

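Emit:
arm_command(
  targets=[
    [[-0.003,0,0.001,0,0,0,1],[-0.006,0,0.001,0,0,0,1],[-0.009,0,0.001,0,0,0,1],[-0.012,0,0.001,0,0,0,1],[-0.015,0,0.001,0,0,0,1],[-0.018,0,0.001,0,0,0,1],[-0.018,0,0.001,0,0,0,1]],
  ],
)

```text
time_s: 25.05
tool_pos: [0.5732, 0.0592, 0.0239]
tool_rot: [-179.9, 0.0, 97.5]
force: [0.6, 0.6, -0.0]
grip_width: 0.0006
```

```bash
cat >> h.py <<'E'
PT=(.5778,.0145,7.65)
def redge(c,y0=-.060,y1=-.005,xs=np.arange(-.018,.019,.004),side=-1):
    """sub-pixel profile on top-camera z=.046 plane: yl where yellow outer edge of the -y cap lies"""
    yl=np.arange(y0,y1,.0005);im=c["img"].astype(np.float32);res=[]
    for x in xs:
        uv=np.array([w2px(c,q) for q in loc(PT,[(x,y,.046) for y in yl])],np.float32)
        v=cv2.remap(im,uv[None,:,0],uv[None,:,1],cv2.INTER_LINEAR)[0]
        res.append(v[:,0]-v[:,2])   # R-B yellow measure
    return yl,np.median(np.array(res),0)
E
python3 - <<'E'
from h import *
gs(0,.0325,.0235)
c=cam("top");np.save("top8.npy",c,allow_pickle=True);crop(c,"pics/x2.png",235,175,400,250,4.8)
yl,v=redge(c)
for a,b in zip(yl[::4],v[::4]): print(round(a*1000,1),round(float(b)),end="; ")
E
```

```text
t 25.05 pos [0.5732 0.0592 0.0239] rot [-1.7992e+02  3.0000e-02  9.7480e+01] F [ 0.6  0.6 -0. ] w 0.0006
shift [-0.0126 -0.0006  0.0004] rv [-0.08  0.03 -0.02]
local now [0.0006 0.0451]
-60.0 -3; -58.0 -3; -56.0 -4; -54.0 -4; -52.0 -3; -50.0 -3; -48.0 -3; -46.0 -4; -44.0 -4; -42.0 -3; -40.0 -4; -38.0 -3; -36.0 -5; -34.0 -8; -32.0 11; -30.0 98; -28.0 190; -26.0 191; -24.0 116; -22.0 43; -20.0 26; -18.0 29; -16.0 30; -14.0 31; -12.0 32; -10.0 26; -8.0 11; -6.0 -2;
```

View pics/x2.png

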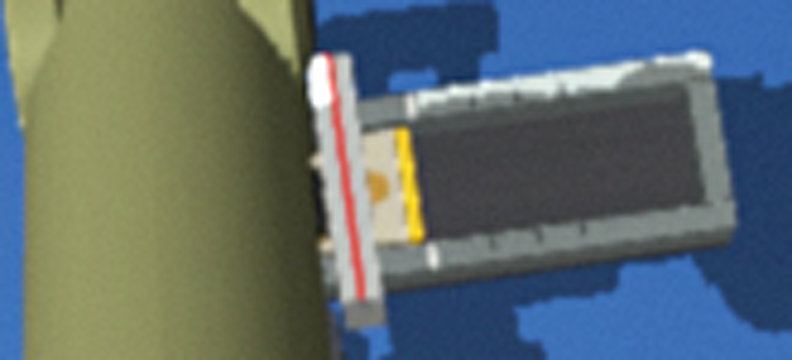

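Emit:
arm_command(
  targets=[
    [[-0.003,0,0,0,0,0,1],[-0.006,0,0,0,0,0,1],[-0.009,0,0,0,0,0,1],[-0.011,0,0,0,0,0,1],[-0.013,0,0,0,0,0,1],[-0.013,0,0,0,0,0,1]],
  ],
)

```text
time_s: 25.7
tool_pos: [0.5749, 0.0461, 0.0239]
tool_rot: [-179.9, 0.0, 97.5]
force: [-0.4, 0.2, -0.6]
grip_width: 0.0006
```

```bash
python3 - <<'E'
from h import *
gs(0,.0325,.0235)
c=cam("top");np.save("top9.npy",c,allow_pickle=True);crop(c,"pics/y2.png",235,175,400,250,4.8)
yl,v=redge(c)
for a,b in zip(yl[::2],v[::2]):
    if b>40: print(round(a*1000,1),round(float(b)),end="; ")
E
```

```text
t 25.7 pos [0.5749 0.0461 0.0239] rot [-1.7992e+02  5.0000e-02  9.7460e+01] F [-0.4  0.2 -0.6] w 0.0006
shift [ 0.0007 -0.0005  0.0004] rv [-0.08  0.05 -0.04]
local now [0.0005 0.0318]
-44.0 63; -43.0 116; -42.0 169; -41.0 199; -40.0 202; -39.0 184; -38.0 149; -37.0 103; -36.0 60; -13.0 42; -12.0 64; -11.0 89; -10.0 99; -9.0 76; -8.0 43;
```

View pics/y2.png

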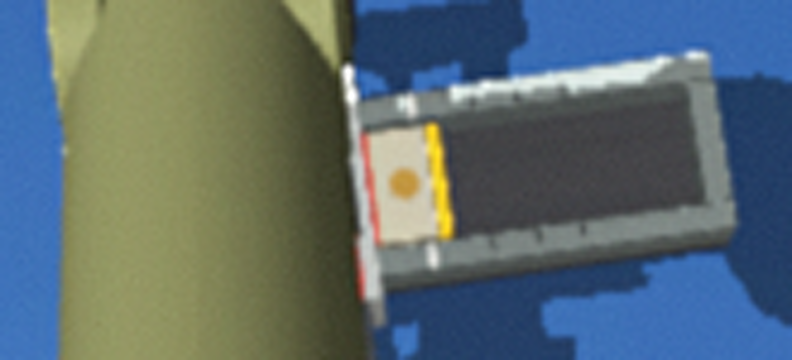

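Emit:
arm_command(
  targets=[
    [[0.005,0,0,0,0,0,1],[0.008,0,0,0,0,0,1],[0.008,0,-0.03,0,0,0,1],[0.008,0,-0.07,0,0,0,1],[0.008,0,-0.11,0,0,0,1],[0.008,0,-0.14,0,0,0,1],[-0.03,0,-0.14,0,0,0,1],[-0.07,0,-0.14,0,0,0,1],[-0.105,0,-0.14,0,0,0,1],[-0.105,0,-0.14,0,0,0,1]],
  ],
)

```text
time_s: 26.75
tool_pos: [0.5886, -0.0647, 0.1642]
tool_rot: [-179.9, 0.3, 97.0]
force: [0.7, 0.1, 0.5]
grip_width: 0.0005
```

```bash
python3 - <<'E'
from h import *
gs(0,-.072,.0235)
c=cam("top");crop(c,"pics/z2.png",235,175,400,250,4.8)
s=cam("side");crop(s,"pics/z.png",300,175,400,275,7)
E
```

```text
t 26.75 pos [ 0.5886 -0.0647  0.1642] rot [-179.93    0.26   96.99] F [0.7 0.1 0.5] w 0.0005
shift [0.0084 0.0004 0.1407] rv [-0.08  0.26 -0.51]
local now [-0.0003 -0.0798]
```

View pics/z.png

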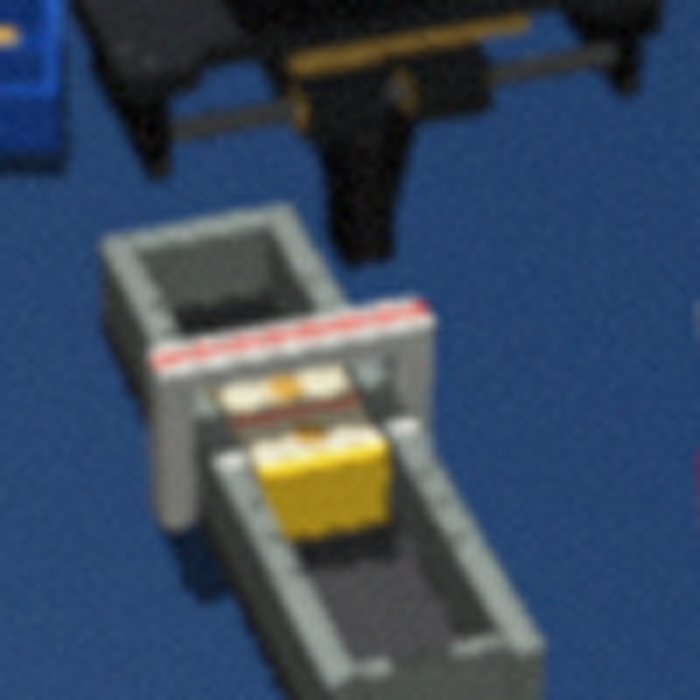

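View pics/z2.png

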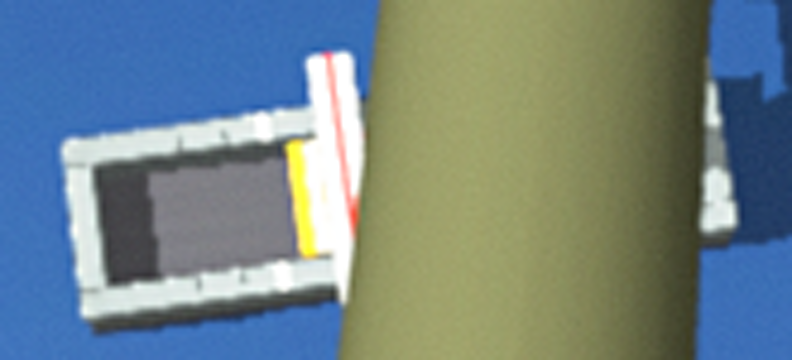

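Emit:
arm_command(
  targets=[
    [[0,0,0.04,0,0,-0.3,1],[0,0,0.08,0,0,-0.3,1],[0,0,0.11,0,0,-0.3,1],[0,0,0.13,0,0,-0.3,1],[0,0,0.14,0,0,-0.3,1],[0,0,0.14,0,0,-0.3,1],[0.003,0,0.14,0,0,-0.3,1],[0.006,0,0.14,0,0,-0.3,1],[0.009,0,0.14,0,0,-0.3,1],[0.012,0,0.14,0,0,-0.3,1]],
  ],
)

```text
time_s: 27.85
tool_pos: [0.5875, -0.045, 0.0248]
tool_rot: [180.0, 0.0, 97.8]
force: [-0.5, 0.6, -0.2]
grip_width: 0.0002
```

```bash
python3 - <<'E'
from h import *
gs(0,-.046,.0235)
c=cam("top");crop(c,"pics/aa2.png",235,175,400,250,4.8)
yl,v=redge(c,.005,.06,np.arange(-.018,.019,.004))
for a,b in zip(yl[::2],v[::2]):
    if b>40: print(round(a*1000,1),round(float(b)),end="; ")
E
```

```text
t 27.85 pos [ 0.5875 -0.045   0.0248] rot [1.7999e+02 2.0000e-02 9.7810e+01] F [-0.5  0.6 -0.2] w 0.0002
shift [ 0.0142 -0.0011  0.0013] rv [0.01 0.02 0.31]
local now [ 0.0012 -0.0602]
5.0 44; 6.0 44; 7.0 43; 8.0 43; 9.0 42; 10.0 42; 11.0 40; 17.0 65; 18.0 109; 19.0 157; 20.0 179; 21.0 178; 22.0 169; 23.0 150; 24.0 113; 25.0 52;
```

View pics/aa2.png

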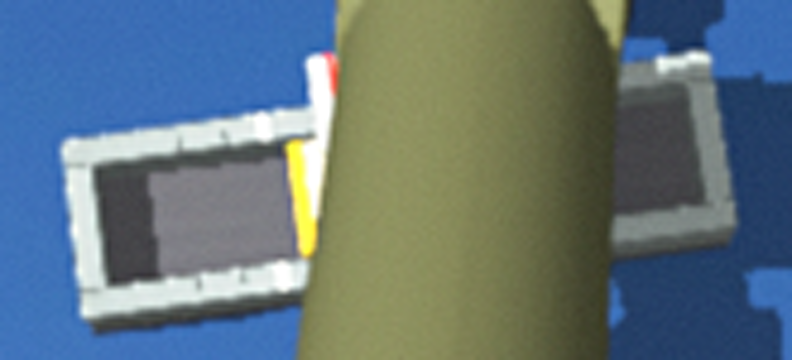

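Emit:
arm_command(
  targets=[
    [[0.002,-0.0005,0,0,0,0.3,1],[0.004,-0.0005,0,0,0,0.3,1],[0.006,-0.0005,0,0,0,0.3,1],[0.008,-0.0005,0,0,0,0.3,1],[0.0095,-0.0005,0,0,0,0.3,1],[0.011,-0.0005,0,0,0,0.3,1],[0.011,-0.0005,0,0,0,0.3,1]],
  ],
)

```text
time_s: 28.6
tool_pos: [0.5851, -0.0346, 0.024]
tool_rot: [-179.9, 0.0, 97.5]
force: [-0.7, -2.8, 1.7]
grip_width: 0.0005
```

```bash
python3 - <<'E'
from h import *
gs(0,-.046,.0235)
c=cam("top");crop(c,"pics/ab2.png",235,175,400,250,4.8)
yl,v=redge(c,.01,.06,np.arange(.004,.021,.003))
for a,b in zip(yl[::2],v[::2]):
    if b>40: print(round(a*1000,1),round(float(b)),end="; ")
E
```

```text
t 28.6 pos [ 0.5851 -0.0346  0.024 ] rot [-1.7993e+02  2.0000e-02  9.7500e+01] F [-0.7 -2.8  1.7] w 0.0005
shift [ 0.0035 -0.0001  0.0005] rv [-0.07  0.02  0.  ]
local now [ 0.0001 -0.0495]
10.0 45; 11.0 45; 12.0 45; 13.0 46; 14.0 45; 15.0 45; 16.0 44; 17.0 42; 18.0 41; 21.0 47; 22.0 63; 23.0 83; 24.0 121; 25.0 158; 26.0 169; 27.0 174; 28.0 177; 29.0 169; 30.0 149; 31.0 110; 32.0 52;
```

View pics/ab2.png

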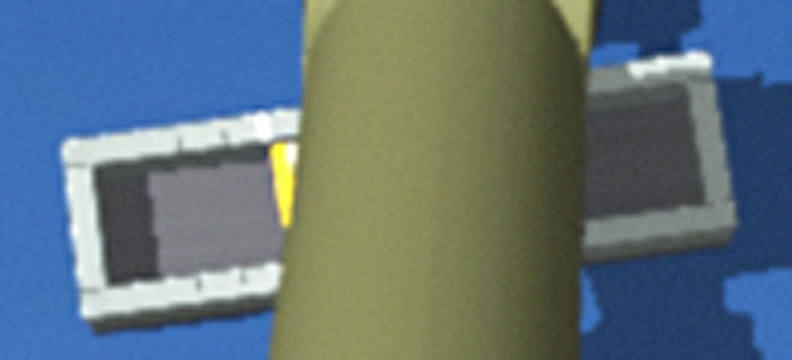

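Emit:
arm_command(
  targets=[
    [[0.0007,0,0,0,0,0,1],[0.0014,0,0,0,0,0,1],[0.0014,0,0,0,0,0,1],[-0.004,0,0,0,0,0,1],[-0.008,0,0,0,0,0,1],[-0.008,0,-0.04,0,0,0,1],[-0.008,0,-0.08,0,0,0,1],[-0.008,0,-0.12,0,0,0,1],[-0.05,0,-0.14,0,0,0,1],[-0.1,0,-0.14,0,0,0,1]],
  ],
)

```text
time_s: 29.65
tool_pos: [0.6013, -0.1315, 0.1685]
tool_rot: [179.6, -0.0, 97.9]
force: [1.4, -0.2, -0.1]
grip_width: 0.0005
```

Emit:
arm_command(
  targets=[
    [[-0.04,0,0,0,0,0,1],[-0.09,0,0,0,0,0,1],[-0.1,0,0,0,0,0,1]],
  ],
)

```text
time_s: 29.95
tool_pos: [0.6095, -0.2411, 0.1637]
tool_rot: [-179.8, 0.3, 97.0]
force: [-0.1, -0.6, 0.3]
grip_width: 0.0006
```

```bash
python3 - <<'E'
from h import *
gs(0,-.072,.0235)
c=cam("top");np.save("top10.npy",c,allow_pickle=True);crop(c,"pics/ac2.png",235,175,400,250,4.8)
for r in[(-.06,-.01),(.01,.06)]:
    yl,v=redge(c,*r)
    for a,b in zip(yl[::2],v[::2]):
        if b>50: print(round(a*1000,1),round(float(b)),end="; ")
    print()
s=cam("side");np.save("side10.npy",s,allow_pickle=True);crop(s,"pics/ac.png",300,190,385,275,8)
E
```

```text
t 29.95 pos [ 0.6095 -0.2411  0.1637] rot [-179.84    0.26   97.  ] F [-0.1 -0.6  0.3] w 0.0006
shift [0.1861 0.0014 0.1394] rv [-0.16  0.26 -0.5 ]
local now [-0.0026 -0.2574]
-37.0 58; -36.0 122; -35.0 175; -34.0 189; -33.0 186; -32.0 182; -31.0 160; -30.0 107; -29.0 59; 
26.0 93; 27.0 139; 28.0 177; 29.0 180; 30.0 173; 31.0 157; 32.0 122; 33.0 68;
```

View pics/ac2.png

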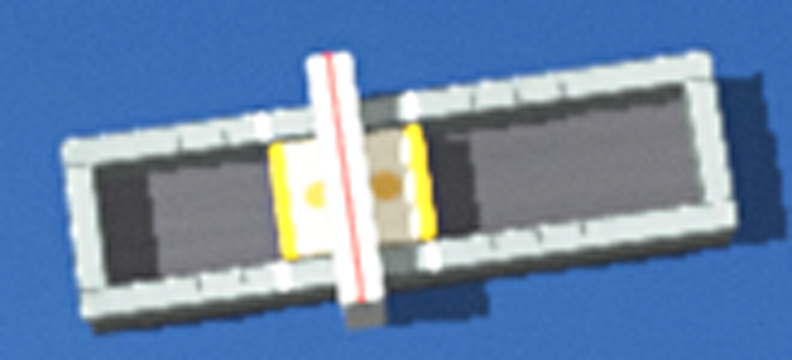

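View pics/ac.png

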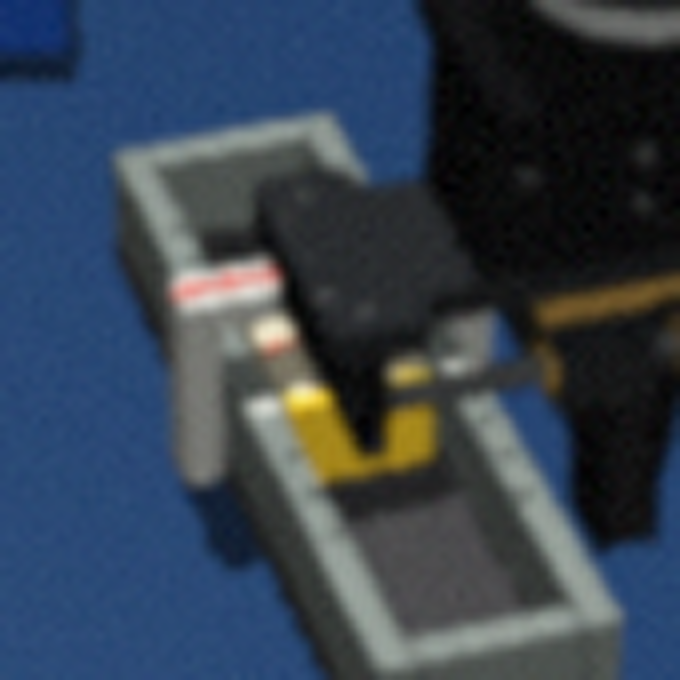

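```bash
python3 - <<'E'
from h import *
for n in("top10","top0"):
  c=np.load(n+".npy",allow_pickle=True).item()
  if np.array(c["attitude"]).shape==(3,): c["attitude"]=Ro.from_euler('xyz',c["attitude"],degrees=True).as_matrix()
  im=c["img"].astype(np.float32)
  for xs in ([.031,.034,.037],[-.031,-.034,-.037]):
    for y0 in(-.048,.018):
      yl=np.arange(y0,y0+.030,.001);a=[]
      for x in xs:
        uv=np.array([w2px(c,q) for q in loc(PT,[(x,y,.046) for y in yl])],np.float32)
        a.append(cv2.remap(im,uv[None,:,0],uv[None,:,1],cv2.INTER_LINEAR)[0].min(-1))
      v=np.mean(a,0);print(n,xs[1],[int(q) for q in yl[::2]*1000+.01*np.sign(y0)],[int(q) for q in v[::2]])
# red line of bridge at z=.074
  yl=np.arange(-.009,.0091,.0005);o=[]
  for x in np.arange(-.05,.051,.005):
    uv=np.array([w2px(c,q) for q in loc(PT,[(x,y,.074) for y in yl])],np.float32)
    v=cv2.remap(im,uv[None,:,0],uv[None,:,1],cv2.INTER_LINEAR)[0];w=np.clip(v[:,0]-v[:,1]-25,0,None);o.append((w*yl).sum()/max(w.sum(),1e-6)*1000)
  print("red",np.round(o,1))
E
```

```text
top10 0.034 [-48, -46, -44, -42, -40, -38, -36, -34, -32, -30, -28, -26, -24, -22, -20] [213, 215, 217, 217, 218, 221, 239, 254, 254, 247, 204, 149, 122, 121, 121]
top10 0.034 [18, 20, 22, 24, 26, 28, 30, 32, 34, 36, 38, 40, 42, 44, 46] [224, 224, 225, 228, 228, 225, 240, 254, 254, 249, 230, 229, 225, 225, 225]
top10 -0.034 [-48, -46, -44, -42, -40, -38, -36, -34, -32, -30, -28, -26, -24, -22, -20] [215, 216, 218, 219, 220, 221, 238, 253, 255, 245, 219, 179, 136, 122, 124]
top10 -0.034 [18, 20, 22, 24, 26, 28, 30, 32, 34, 36, 38, 40, 42, 44, 46] [224, 224, 225, 225, 225, 224, 241, 254, 255, 249, 233, 228, 227, 227, 225]
red [0.1 0.3 0.4 0.2 0.3 0.4 0.1 0.4 0.4 0.2 0.4 0.3 0.3 0.5 0.4 0.3 0.4 0.4
 0.3 0.3 0.5]
top0 0.034 [-48, -46, -44, -42, -40, -38, -36, -34, -32, -30, -28, -26, -24, -22, -20] [213, 214, 216, 217, 217, 220, 239, 254, 254, 247, 203, 147, 122, 121, 121]
top0 0.034 [18, 20, 22, 24, 26, 28, 30, 32, 34, 36, 38, 40, 42, 44, 46] [223, 224, 225, 227, 227, 224, 240, 254, 254, 249, 230, 229, 225, 223, 224]
top0 -0.034 [-48, -46, -44, -42, -40, -38, -36, -34, -32, -30, -28, -26, -24, -22, -20] [214, 215, 217, 219, 219, 220, 238, 253, 254, 245, 218, 177, 135, 121, 123]
top0 -0.034 [18, 20, 22, 24, 26, 28, 30, 32, 34, 36, 38, 40, 42, 44, 46] [223, 224, 225, 225, 224, 224, 242, 254, 255, 249, 233, 227, 226, 225, 224]
red [0.2 0.2 0.4 0.2 0.3 0.4 0.2 0.4 0.4 0.3 0.3 0.3 0.3 0.5 0.4 0.3 0.4 0.4
 0.4 0.3 0.4]
```

Emit:
arm_command(
  targets=[
    [[0.04,0,0,0,0,0,1],[0.09,0,0,0,0,0,1],[0.135,0,0,0,0,0,1],[0.17,0,0,0,0,0,1],[0.186,0,0,0,0,0,1],[0.186,0,0,0,0,0,1],[0.186,0,0.04,0,0,0,1],[0.186,0,0.08,0,0,0,1],[0.186,0,0.1,0,0,0,1],[0.186,0,0.1,0,0,0,1]],
  ],
)

```text
time_s: 31.05
tool_pos: [0.5839, -0.0507, 0.0603]
tool_rot: [-179.5, 0.0, 97.3]
force: [-0.7, 0.7, 0.3]
grip_width: 0.0002
```

```bash
python3 - <<'E'
from h import *
gs(0,-.0600,.0240)
E
```

```text
t 31.05 pos [ 0.5839 -0.0507  0.0603] rot [-1.7951e+02  3.0000e-02  9.7350e+01] F [-0.7  0.7  0.3] w 0.0002
shift [0.0054 0.0035 0.0362] rv [-0.49  0.03 -0.15]
local now [-0.0032 -0.0654]
```

Emit:
arm_command(
  targets=[
    [[0.002,0.001,0,0,0,0,1],[0.004,0.002,0.01,0,0,0,1],[0.004,0.002,0.022,0,0,0,1],[0.004,0.002,0.032,0,0,0,1],[0.004,0.002,0.036,0,0,0,1],[0.004,0.002,0.036,0,0,0,1],[0.004,0.002,0.036,0,0,0,1]],
  ],
)

```text
time_s: 31.75
tool_pos: [0.5884, -0.0444, 0.028]
tool_rot: [-179.9, 0.0, 97.5]
force: [-0.1, 0.5, 1.0]
grip_width: 0.0002
```

```bash
python3 - <<'E'
from h import *
gs(0,-.0459,.0240)
E
```

```text
t 31.75 pos [ 0.5884 -0.0444  0.028 ] rot [-1.7993e+02  3.0000e-02  9.7490e+01] F [-0.1  0.5  1. ] w 0.0002
shift [ 0.0138 -0.0021  0.004 ] rv [-0.07  0.03 -0.01]
local now [ 0.0021 -0.0597]
```

Emit:
arm_command(
  targets=[
    [[0.002,-0.002,0.004,0,0,0,1],[0.005,-0.002,0.004,0,0,0,1],[0.007,-0.002,0.004,0,0,0,1],[0.009,-0.002,0.004,0,0,0,1],[0.01,-0.002,0.004,0,0,0,1],[0.01,-0.002,0.004,0,0,0,1],[0.01,-0.002,0.004,0,0,0,1]],
  ],
)

```text
time_s: 32.45
tool_pos: [0.585, -0.0347, 0.024]
tool_rot: [-179.9, 0.0, 97.5]
force: [0.2, 0.2, 0.0]
grip_width: 0.0004
```

```bash
python3 - <<'E'
from h import *
gs(0,-.0459,.0240)
E
```

```text
t 32.45 pos [ 0.585  -0.0347  0.024 ] rot [-1.7993e+02  2.0000e-02  9.7490e+01] F [0.2 0.2 0. ] w 0.0004
shift [ 0.0037 -0.0001 -0.    ] rv [-0.07  0.02 -0.01]
local now [ 0.0001 -0.0496]
```

Emit:
arm_command(
  targets=[
    [[0.0007,0,0,0,0,0,1],[0.0014,0,0,0,0,0,1],[0.0021,0,0,0,0,0,1],[0.0028,0,0,0,0,0,1],[0.0035,0,0,0,0,0,1],[0.0035,0,0,0,0,0,1],[-0.004,0,0,0,0,0,1],[-0.008,0,0,0,0,0,1],[-0.008,0,-0.04,0,0,0,1],[-0.008,0,-0.08,0,0,0,1]],
  ],
)

```text
time_s: 33.45
tool_pos: [0.5848, -0.043, 0.1035]
tool_rot: [-179.7, -0.0, 97.4]
force: [0.7, 0.3, 0.4]
grip_width: 0.0004
```

Emit:
arm_command(
  targets=[
    [[0,0,-0.04,0,0,0,1],[-0.05,0,-0.06,0,0,0,1],[-0.1,0,-0.06,0,0,0,1],[-0.15,0,-0.06,0,0,0,1],[-0.2,0,-0.06,0,0,0,1],[-0.2,0,-0.06,0,0,0,1]],
  ],
)

```text
time_s: 34.05
tool_pos: [0.6101, -0.2511, 0.164]
tool_rot: [-179.8, 0.4, 96.8]
force: [0.0, -0.9, 0.5]
grip_width: 0.0007
```

```bash
python3 - <<'E'
from h import *
gs(0,-.0459,.0240)
c=cam("top");np.save("top11.npy",c,allow_pickle=True);crop(c,"pics/ad2.png",235,175,400,250,4.8)
for r in[(-.06,-.01),(.01,.06)]:
    yl,v=redge(c,*r)
    for a,b in zip(yl[::2],v[::2]):
        if b>50: print(round(a*1000,1),round(float(b)),end="; ")
    h=v.max()/2;i=np.where(v>h)[0]
    e=[yl[i[0]-1]+.0005*(h-v[i[0]-1])/(v[i[0]]-v[i[0]-1]),yl[i[-1]]+.0005*(v[i[-1]]-h)/(v[i[-1]]-v[i[-1]+1])];print(np.round(np.array(e)*1e3,2))
E
```

```text
t 34.05 pos [ 0.6101 -0.2511  0.164 ] rot [-179.84    0.36   96.85] F [ 0.  -0.9  0.5] w 0.0007
shift [0.2225 0.0012 0.1386] rv [-0.16  0.36 -0.65]
local now [-0.0033 -0.2675]
-35.0 54; -34.0 118; -33.0 171; -32.0 187; -31.0 184; -30.0 181; -29.0 175; -28.0 161; -27.0 137; -26.0 100; -25.0 61; [-34.39 -25.83]
28.0 87; 29.0 134; 30.0 177; 31.0 181; 32.0 175; 33.0 160; 34.0 128; 35.0 76; [28.08 34.72]
```

View pics/ad2.png

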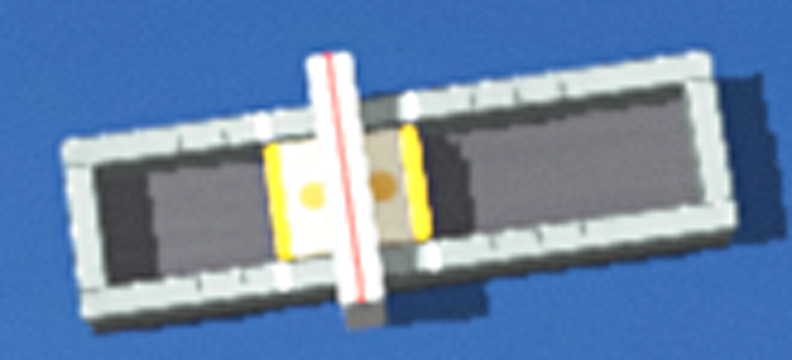

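Emit:
arm_command(
  targets=[
    [[-0.02,0.0,-0.04,0,0,0,1],[-0.05,0,-0.08,0,0,0,1],[-0.09,0,-0.12,0,0,0,1],[-0.12,0,-0.12,0,0,0,1],[-0.12,0,-0.12,0,0,0,1],[-0.12,0,-0.12,0,0,0,1]],
  ],
)

```text
time_s: 34.7
tool_pos: [0.6282, -0.3588, 0.2832]
tool_rot: [-179.9, -0.1, 97.5]
force: [-0.3, 0.3, -0.5]
grip_width: 0.0003
```

```bash
python3 - <<'E'
from h import *
o=get_obs();print(o["time_s"],o["tool_pos"],o["force"])
s=cam("side");c=cam("top")
cv2.imwrite("pics/fin_top.png",c["img"][:,:,::-1]);cv2.imwrite("pics/fin_side.png",s["img"][:,:,::-1])
a=np.radians(7.4);p=(.5774-.0014*np.sin(a),.0116+.0014*np.cos(a),7.4)
overlay(s,"pics/fin_ov.png",(318,208,368,256),15,[(p,x) for x in SL[3:6]+BL(0)[:0]+[rect(-.025,.025,-.033,.033,.046),[(-.025,0,.046),(.025,0,.046)]]])
E
```

```text
34.7 [ 0.62816967 -0.35877968  0.28319386] [-0.32506426  0.31357656 -0.48084003]
```

View pics/fin_ov.png

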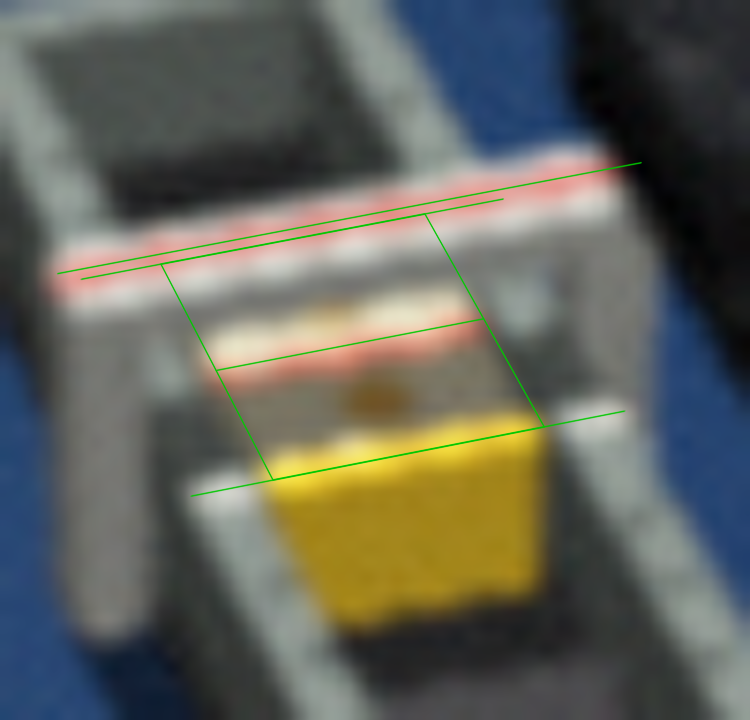

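View pics/fin_side.png

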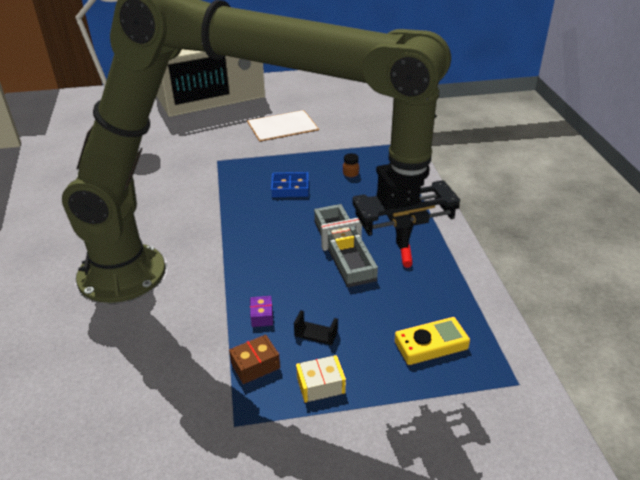

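View pics/fin_top.png

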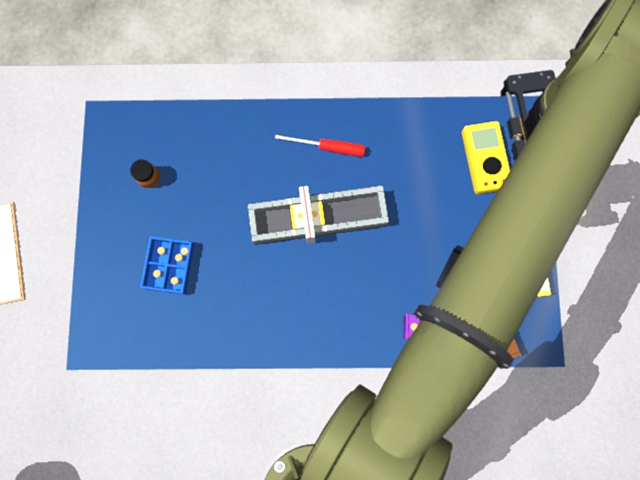

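```bash
python3 - <<'E'
from h import *
s=cam("side");c=cam("top")
p=(.5774,.0116,7.4)
def prof(c,p,xs,yl):
    im=cv2.GaussianBlur(c["img"],(0,0),.6).astype(np.float32);a=[]
    for x in xs:
        uv=np.array([w2px(c,q) for q in loc(p,[(x,y,.046) for y in yl])],np.float32)
        a.append(cv2.remap(im,uv[None,:,0],uv[None,:,1],cv2.INTER_LINEAR)[0])
    return np.mean(a,0)
yl=np.arange(-.046,-.020,.001)
print("y  ",[int(round(v*1e3)) for v in yl])
for n,xs in(("f+",[.032,.034,.036]),("f-",[-.036,-.034,-.032])):print(n,prof(s,p,xs,yl).min(-1).astype(int).tolist())
v=prof(s,p,np.arange(-.015,.016,.005),yl);print("R-B",(v[:,0]-v[:,2]).astype(int).tolist());print("R  ",v[:,0].astype(int).tolist())
# top: orange dots
lab=prof
y2=np.arange(-.033,.034,.0005);v=prof(c,PT,np.arange(-.004,.0041,.002),y2);w=v[:,0]-v[:,2]
for m in((y2>-.024)&(y2<-.010),(y2>.008)&(y2<.024)):
    q=np.clip(w[m]-w[m].min()-10,0,None);print("dot",(q*y2[m]).sum()/q.sum()*1e3, w[m].max(),w[m].min())
E
```

```text
y   [-46, -45, -44, -43, -42, -41, -40, -39, -38, -37, -36, -35, -34, -33, -32, -31, -30, -29, -28, -27, -26, -25, -24, -23, -22, -21]
f+ [139, 140, 141, 142, 145, 149, 152, 157, 161, 165, 169, 174, 175, 174, 172, 169, 163, 153, 140, 128, 117, 107, 100, 92, 85, 80]
f- [141, 142, 143, 145, 147, 149, 153, 157, 162, 168, 173, 176, 175, 174, 172, 169, 160, 147, 135, 123, 112, 102, 93, 84, 77, 75]
R-B [135, 135, 136, 137, 139, 142, 145, 149, 154, 158, 161, 163, 164, 163, 158, 152, 143, 133, 121, 107, 92, 79, 67, 57, 50, 44]
R   [161, 162, 163, 165, 167, 171, 176, 181, 188, 196, 204, 211, 217, 221, 223, 222, 219, 214, 206, 196, 184, 172, 160, 150, 141, 133]
dot -15.511338385792865 124.88906 42.729675
dot 15.785534033786147 121.53262 4.668747
```

```bash
python3 - <<'E'
from cell import *
print(sign_off()); o=get_obs(); print(o["time_s"],o["force"])
E
```

```text
the job is handed in; nothing more can be done
None
the job is handed in; nothing more can be done
```

I did the whole job in the order asked and handed it in at about 35 s of the 72 s allowed; no verdict was reported.

- **Handling:** I took the block from the holder by its sides, set it on the mat and let go. I then gripped it by its yellow ends, lowered it into the long bay and let go.
- **Tapping:** With closed fingers I pushed it from the bay end to about 10 mm past the line. From the other end I pushed it to about 10 mm short. From the bay end again I took it to the centre in two strokes. I lifted off between strokes to measure.
- **Hold-up:** While carrying the block to the mat, the last joint came close to its range limit and the arm stopped short of the turn I asked for. I set the block down at another angle and turned it later; nothing was disturbed.

**Last checks:**
- **Top camera:** The block's end faces and dots put its middle within about 0.2 mm of the tick and bridge centre.
- **Side camera:** It disagreed slightly, reading roughly 1 mm short of centre (0.5 to 1.6 mm depending on the feature). Its picture is blurrier and its calibration fitted the slideway less well, so I trusted the top camera.
- **Bystanders and forces:** The jar, meter, screwdriver, tray and look-alikes show no visible change in the final pictures, as far as the arm left them in view. The highest wrist force I saw was about 9 N, and nothing pointed to contact with the bridge. The arm ended clear of everything, with the fingertips at z = 0.28 m.

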